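File a sheet offcut's edge and hang the file up

ROBOT

A 6-joint arm with a two-finger parallel gripper is mounted at the origin on the work surface. World frame = base frame: x ahead of the robot, y to its left, z up, the work surface at z = 0. Lengths are in m, angles in degrees, forces in N, time in s.
With the tool pointing down it reaches from about 0.25 to 0.725 m from the base axis. Payload 9.7 kg.
Tool frame: the origin (TCP) lies on the centre line of the jaws, within the pads' length; the fingertips stand 19 mm ahead of it and the grasp point (between the pads) is the TCP; z points along the fingers, y is the direction in which the jaws open and shut (so a half turn about z gives the same grasp; the last joint's range is limited). The gripper opens to 85 mm and grips with 20 to 120 N. Pads are 22 mm wide; open, the fingers measure 114 mm over their backs; the gripper's body (76 mm by 85 mm) begins 54 mm behind the grasp point. The pads swing forward as they close: fully open they stand 13 mm farther back than shut.
Start: joints at [-75.573, 4.979, 10.078, 95.1, 0, 90], TCP at [0.137, -0.533, 0.25] pointing down, gripper open.
Joint ranges: [-179.16, 179.16], [-48.56, 103.87], [-65.8, 70.77], [-126.05, 130.52], [-82.76, 87.17], [-180, 180]. Speed limits (degrees/s): [127.2, 127.2, 147.25, 180, 180, 180].

INTERFACE

Orientations are given as [roll, pitch, yaw] about the fixed x, y, z axes, in that order (R = Rz(yaw) Ry(pitch) Rx(roll)).
In Python, from workcell import bot gives the robot as it stands.
- The arm moves only by the tool servo_tool, never from a script. Its argument "motion" is a list that holds one entry, the list of rows, each a list of 6 numbers: the shift along the tool's x, y, z in mm, then the turn, a rotation vector about the tool's x, y, z in rad. A call has 1 to 5 rows; each row shifts and turns the commanded pose from where the row before left it, along the tool's axes as they then stand; what a row does not reach is not made up. A row lasts 1/10 s, in which the tool goes at most 50 mm and 8.59 degrees, less where a joint would pass 70% of its speed; a pose out of reach is approached as far as the arm can. A call is refused whole if a number of a shift passes 50 or a number of a turn 0.15, either way. A call with a gripper value outside its range is refused whole. "gripper" is the finger opening in mm, from 0 to 85.4, set as the call begins (left out, the last holds). The fingers move at their own pace and stop on an object; "newtons" is the grip in N (left out, the last holds). Time passes only in rows, so rows that do not move let the fingers close. It gives the time, the measured TCP pose, the force and the opening at its end, in the units of the state.
- bot.get_obs(): the state, without advancing time (a new reading comes with each control period).
- bot.camera(name): name is "scene" or "side" or "wrist"; returns a dict with "color" (480x640x3 uint8, red, green, blue), "fx", "fy", "cx", "cy" (pixels), "R" (3x3) and "t" (3): a world point X has camera coordinates R X + t. Camera axes: x right, y down, z forward; pixel columns grow to the right and rows downward; lengths in m; the calibration is good to about 2 mm. A picture is of the moment at which its call begins. There is no depth.
- bot.job_done(): hands the job in, once; it reports no verdict.
Trained networks look in a picture, given as the dict that the camera call returned (one of the last four; its "shot" number tells which), for a name from the list of things; names that differ only in an ending like _2 or _b are one class to them, and where a whole thing is asked for, a point or a joint stands for the part that bears it (a point fixed in the world has none). Each returns a list of dicts, best first, with "confidence" (0 to 1); they miss things now and then, are a little off and sometimes report something else, mostly with a low value. They report only what shows in the picture. A call takes as long as a camera call.
- bot.look_for(picture, label): "rect" ([left, top, width, height] in pixels, round what is visible of it).
The state is a dict: "time": time; "q": joint angles; "qd": joint speeds; "joint_efforts": joint torques, N m; "ee_pos": TCP position; "tcp_rot": TCP orientation; "wrist_force": force on the tool from outside, world axes, zero at the start; "torque": the same for the moment, N m; "opening": finger opening in m.
Only numpy, scipy, OpenCV 4.12 (cv2) and the standard library are available. Lean on these libraries where they do the work, as an engineer would, in place of code of your own. Each camera call takes 0.05 s, during which the arm holds its last target.

TASK

Take the file by its loop handle and dress the middle of the top edge of the aluminium plate in the bench clamp with three long forward strokes, toe first and away from you: hold the file level and square across the edge, keep it pressed steadily but gently all the way from its front part to its rear part, and lift it clear for each return so it never drags backwards. Then hang the file up by its loop handle on the horizontal bar and let go, without disturbing the things standing around.

Things in the scene. Friction and masses are not known exactly. Their poses are not given: they have to be found in the camera images.
- file_handle (a point): Centre of the file's wooden loop handle, 71 mm above the teeth; x to the toe, z up. Handle bar 150 (x) x 22 (y) x 20 mm. Under it an opening through y: x -57 to +57 mm, 10 to 55 mm below this point, closed at its ends by 16 mm posts and below by holder and blade (16 mm deep together).
- file: The whole file, 200 mm long, 0.34 to 0.53 kg, starts lying teeth down; origin on the toothed underside below the middle of the handle, x to the toe, z up. Blade flat underneath from x = -100 to +100 mm, 30 mm wide, 18 mm over the last 30 mm at the toe. Balances at about x = -5 mm.
- file_toe (a point): Point at the tip of the toe (the narrowed end) of the file, 3 mm above the toothed underside, 100 mm ahead of the middle.
- clamp: Clamp fixed on the bench: base 150 x 150 x 18 mm, jaws 110 mm wide, tops 66 mm up. Origin on the bench at its centre; x: forward filing direction, y: along the plate's edge. Plate upright at x = 0: aluminium, 4 mm (x) by 80 mm (y), top edge level, 95 to 131 mm above the bench: not measured, feel for it. In its rubber lining it gives 1 mm per 3.5 N down (16 mm at most); over 25 N is too hard.
- panel (a joint): How far the plate is dragged along the clamp's x in its rubber lining, m: 0 at rest, positive when dragged forward, negative backwards; springs back, about 1 mm per 1.5 N, at most 12 mm.
- rack: Fixed stand with the hanging bar. Origin on the bench below bar_mid. Flat bar level along y, 20 mm wide, 12 mm high, axis 200 mm up; free end at y = -70 mm with a round cap 24 mm wide, 6 mm long; post 20 mm square at y = 75 to 95 mm on a 110 x 90 x 12 mm base plate at y = 40 to 130 mm.
- bar_mid (a point): Point on the axis of the bar above the rack's origin, 200 mm above the bench; 64 mm of bare bar on the free-end side, 75 mm to the post. Axes as the rack's.
- cleaner_c (a point): Bystander: white bottle 64 mm wide, 140 mm tall, the point at its centre, 70 mm up.
- wrench: Bystander: steel wrench lying on the bench.
- mug: Bystander: white mug 80 mm wide, 90 mm tall, origin at the centre of its underside.

How it is judged (in metres and radians):
On the way, in this order (a step that is already met when the one before it is completed fails the run):
1. first stroke: front part of the level file, toe pointing away, pressed (over 3 N) on the plate's edge, handle centre at least 40 mm on the near side (contact force between file and clamp above 3 N and y of file_handle in the frame of clamp between -0.03 and 0.03 m and angle between file's own z axis and vertical below 0.22 rad and angle between the x axis of file and the x axis of clamp, either way round below 0.26 rad and x of file_handle in the frame of clamp below -0.04 m and x of file_toe in the frame of clamp above 0 m), for 0.06 s.
2. first stroke: still pressed and dragging the plate forward half-way (contact force between file and clamp above 3 N and y of file_handle in the frame of clamp between -0.03 and 0.03 m and angle between file's own z axis and vertical below 0.22 rad and angle between the x axis of file and the x axis of clamp, either way round below 0.26 rad and value of joint panel above 0.0008 m and x of file_handle in the frame of clamp between -0.02 and 0.015 m), for 0.04 s.
3. first stroke: still pressed and dragging the plate forward with the handle centre at least 30 mm past the edge (contact force between file and clamp above 3 N and y of file_handle in the frame of clamp between -0.03 and 0.03 m and angle between file's own z axis and vertical below 0.22 rad and angle between the x axis of file and the x axis of clamp, either way round below 0.26 rad and value of joint panel above 0.0008 m and x of file_handle in the frame of clamp above 0.03 m), for 0.04 s.
4. second stroke: front part of the level file, toe pointing away, pressed (over 3 N) on the plate's edge, handle centre at least 40 mm on the near side (all of step 1), for 0.06 s.
5. second stroke: still pressed and dragging the plate forward half-way (all of step 2), for 0.04 s.
6. second stroke: still pressed and dragging the plate forward with the handle centre at least 30 mm past the edge (all of step 3), for 0.04 s.
7. third stroke: front part of the level file, toe pointing away, pressed (over 3 N) on the plate's edge, handle centre at least 40 mm on the near side (all of step 4), for 0.06 s.
8. third stroke: still pressed and dragging the plate forward half-way (all of step 5), for 0.04 s.
9. third stroke: still pressed and dragging the plate forward with the handle centre at least 30 mm past the edge (all of step 6), for 0.04 s.
At the end, for the whole second after the job is handed in: Three strokes done; file hangs almost still (under 0.1 m/s, 1 rad/s) on the bar through its loop: bar within 60 mm of its middle, 44-61 mm above its teeth; handle from 58 mm (free end) to 70 mm (post) of the bar's middle, over 170 mm up, tilt under 0.75 rad, over 1.5 N on the rack; plate at rest (x of bar_mid in the frame of file between -0.06 and 0.06 m and z of bar_mid in the frame of file between 0.044 and 0.061 m and y of file_handle in the frame of rack between -0.058 and 0.07 m and contact force between file and rack above 1.5 N and angle between file's own z axis and vertical below 0.75 rad and linear speed of file below 0.1 m/s and angular speed of file below 1 rad/s and height (world z) of file_handle above 0.17 m and contact force between file and clamp below 0.1 N and value of joint panel between -0.001 and 0.001 m); the robot touches nothing.
It fails at once if plate dragged backwards (over 1 mm): the file was not lifted on the return (value of joint panel below -0.001 m).
It fails at once if file pressed on the plate or clamp with more than 25 N (contact force between file and clamp above 25 N).
It fails at once if cleaner bottle moved more than 30 mm (distance of cleaner_c from where it was at the start of the episode above 0.03 m).
It fails at once if wrench moved more than 30 mm (distance of wrench from where it was at the start of the episode above 0.03 m).
It fails at once if mug moved more than 30 mm (distance of mug from where it was at the start of the episode above 0.03 m).
It also fails if it takes over 70 s, if anything falls off the work surface, if the arm or the gripper's body presses on something with over 40 N, if the wrist force passes 120 N, or if a joint passes its speed limit or range.

## Working session

There is one attempt and no reset: what is moved stays moved. The work goes in short steps, Python scripts to look and compute and a tool call to move; the robot and the scene stay as the last step left them, time stands still between calls to the robot, and variables do not carry over. Pictures are saved under pics/ and viewed, and the job is handed in when it is done.

Besides the shell and the picture viewer there is one more tool, called after "Request:" by a JSON object that holds its "name" and its "arguments". servo_tool: Moves the arm, as the interface text tells. Its arguments: {"type":"object","properties":{"motion":{"type":"array","items":{"type":"array","items":{"type":"array","items":{"type":"number"}}}},"gripper":{"type":"number"},"newtons":{"type":"number"}},"required":["motion"]}

```bash
mkdir -p pics; ls; cat > h.py <<'E'
import numpy as np, cv2
from workcell import bot
def shot(name,fn):
    p=bot.camera(name); cv2.imwrite('pics/'+fn,cv2.cvtColor(p['color'],cv2.COLOR_RGB2BGR)); return p
def proj(p,X):
    c=np.array(p['R'])@np.array(X,float)+np.array(p['t']); return np.array([p['fx']*c[0]/c[2]+p['cx'],p['fy']*c[1]/c[2]+p['cy']])
def ray(p,u,v,z):
    R=np.array(p['R']);t=np.array(p['t']);o=-R.T@t
    d=R.T@np.array([(u-p['cx'])/p['fx'],(v-p['cy'])/p['fy'],1]); return o+d*(z-o[2])/d[2]
E
python3 - <<'E'
from h import *
import pickle
P={}
for n in ['scene','side','wrist']:
    p=shot(n,n+'0.png'); P[n]=p
    print(n,p['fx'],p['cx'],p['cy'],(-np.array(p['R']).T@np.array(p['t'])).round(3))
    for l in ['file','file_handle','file_toe','clamp','rack','mug','wrench','cleaner_c']:
        r=bot.look_for(p,l); print(l,[(np.round(x['rect']).tolist(),round(x['confidence'],2)) for x in r[:2]])
pickle.dump(P,open('P.pkl','wb'))
print(bot.get_obs())
E
```

```text
pics
scene 487.8579345158112 321.2921321073897 247.52562116468414 [1.116 0.437 0.986]
file [([240.0, 180.0, 48.0, 65.0], 0.72)]
file_handle [([239.0, 176.0, 52.0, 69.0], 0.75)]
file_toe [([241.0, 175.0, 52.0, 68.0], 0.82)]
clamp [([272.0, 223.0, 76.0, 69.0], 0.63)]
rack [([426.0, 237.0, 86.0, 110.0], 0.59)]
mug [([182.0, 222.0, 40.0, 52.0], 0.72)]
wrench [([214.0, 286.0, 71.0, 45.0], 0.77)]
cleaner_c []
side 433.5899939713054 312.4853563940088 229.38229299978912 [ 0.49  -0.55   0.579]
file [([213.0, 380.0, 148.0, 92.0], 0.73)]
file_handle [([216.0, 381.0, 145.0, 89.0], 0.7)]
file_toe [([214.0, 378.0, 149.0, 91.0], 0.72)]
clamp [([238.0, 265.0, 112.0, 114.0], 0.87)]
rack [([188.0, 118.0, 54.0, 101.0], 0.63), ([403.0, 349.0, 72.0, 96.0], 0.58)]
mug [([403.0, 347.0, 72.0, 96.0], 0.97)]
wrench [([354.0, 300.0, 105.0, 28.0], 0.95)]
cleaner_c [([330.0, 154.0, 29.0, 65.0], 0.72), ([353.0, 298.0, 106.0, 33.0], 0.58)]
wrist 361.099887678596 322.3419614896061 240.63432522581036 [ 0.203 -0.516  0.374]
file []
file_handle []
file_toe []
clamp []
rack []
mug []
wrench []
cleaner_c []
{'time': 1.35, 'q': array([-7.55738999e+01,  4.97779430e+00,  1.00771886e+01,  9.50987292e+01,
       -1.22159965e-03,  8.99997604e+01]), 'qd': array([ 0.14162948, -0.07104967, -0.0063902 ,  0.03819308,  0.03766309,
        0.09552232]), 'joint_efforts': array([-2.90178607e-03, -5.20107079e+01,  4.64852035e+01,  1.91937790e-03,
       -1.31914949e-04,  2.13787609e-05]), 'ee_pos': array([ 0.13701525, -0.53265454,  0.25028557]), 'tcp_rot': array([1.79999335e+02, 1.22160243e-03, 1.44263396e+01]), 'wrist_force': array([-0.73146929,  0.77519446,  0.99133836]), 'torque': array([-0.00568663,  0.02767273,  0.01666459]), 'opening': 0.08549049219377078}
```

View pics/scene0.png

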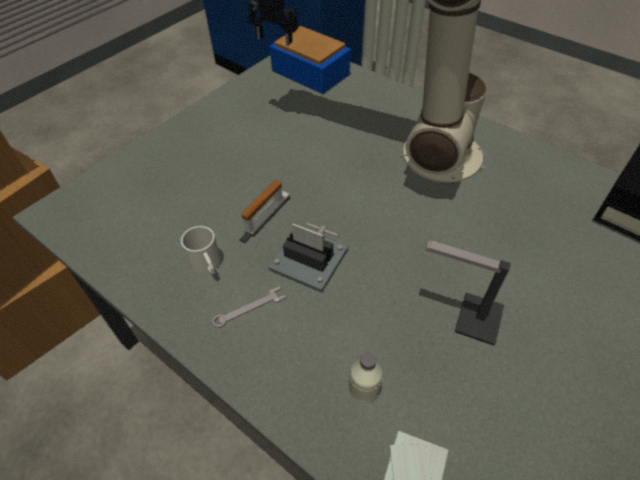

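View pics/side0.png

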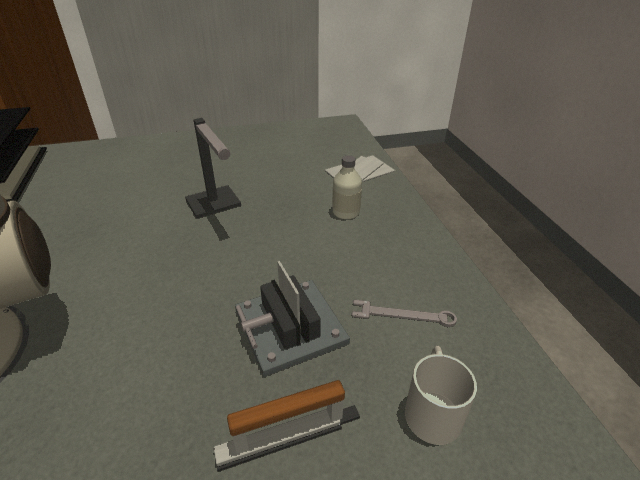

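```bash
python3 - <<'E'
import pickle,cv2
P=pickle.load(open('P.pkl','rb'))
a=cv2.cvtColor(P['scene']['color'],cv2.COLOR_RGB2BGR)[160:360,170:430]
cv2.imwrite('pics/sc.png',cv2.resize(a,None,fx=3,fy=3,interpolation=cv2.INTER_CUBIC))
a=cv2.cvtColor(P['scene']['color'],cv2.COLOR_RGB2BGR)[220:360,400:530]
cv2.imwrite('pics/sc2.png',cv2.resize(a,None,fx=4,fy=4,interpolation=cv2.INTER_CUBIC))
a=cv2.cvtColor(P['side']['color'],cv2.COLOR_RGB2BGR)[250:480,200:400]
cv2.imwrite('pics/si.png',cv2.resize(a,None,fx=2.6,fy=2.6,interpolation=cv2.INTER_CUBIC))
a=cv2.cvtColor(P['side']['color'],cv2.COLOR_RGB2BGR)[100:250,170:370]
cv2.imwrite('pics/si2.png',cv2.resize(a,None,fx=4,fy=4,interpolation=cv2.INTER_CUBIC))
E
```

```text
(no output)
```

View pics/sc.png

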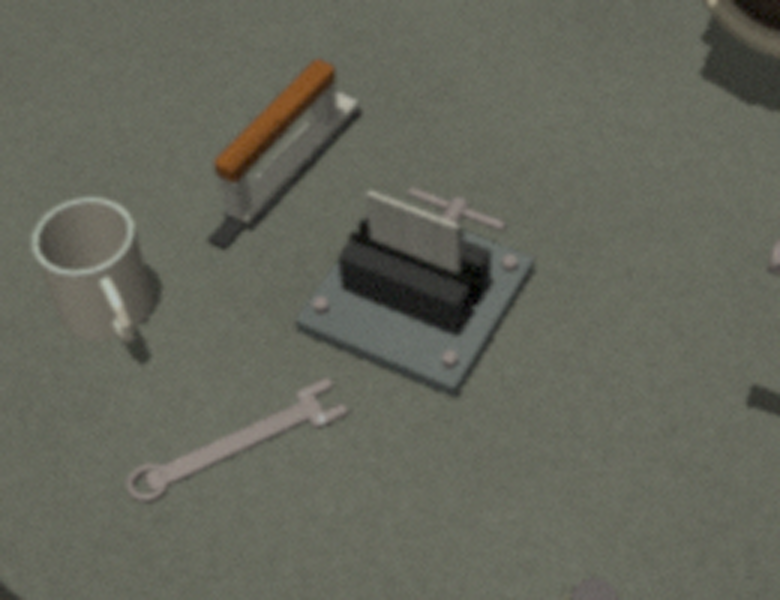

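View pics/sc2.png

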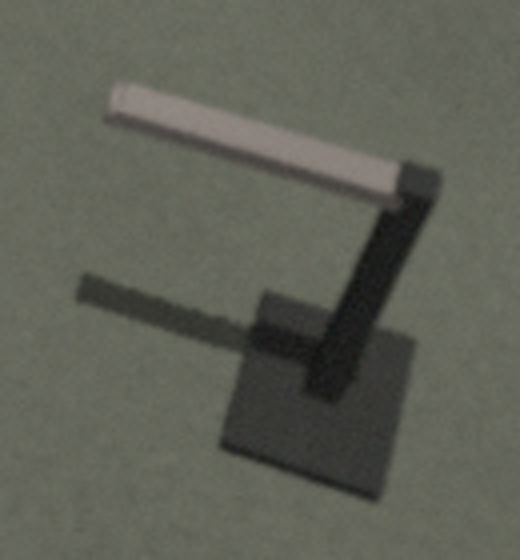

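View pics/si.png

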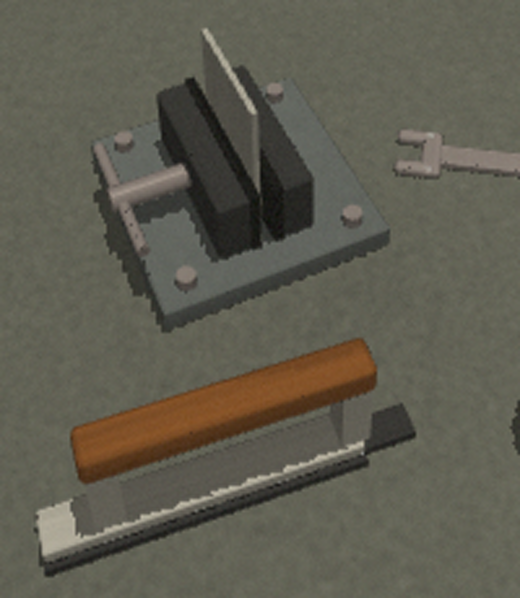

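View pics/si2.png

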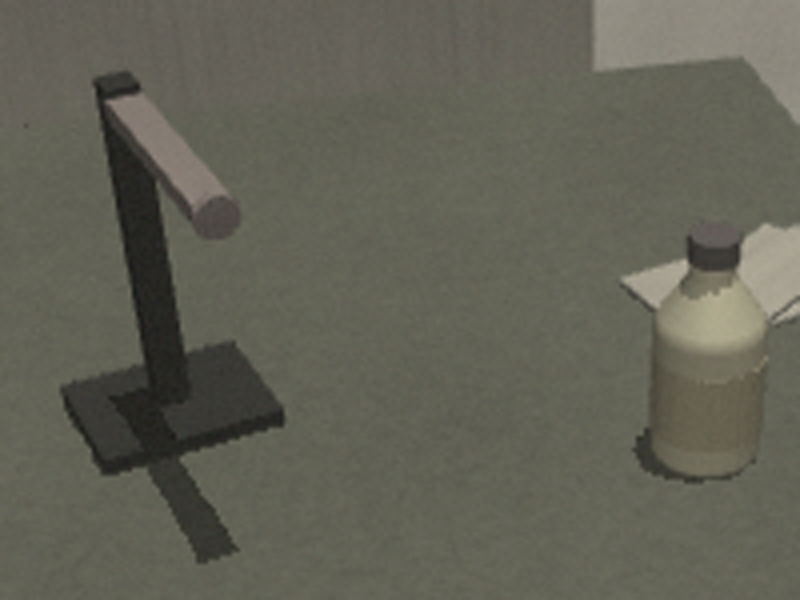

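```bash
cat > fit.py <<'E'
from h import *
import pickle
from scipy.optimize import least_squares
P=pickle.load(open('P.pkl','rb'))
S=lambda x,y:('scene',170+x/3,160+y/3)
S2=lambda x,y:('scene',400+x/4,220+y/4)
D=lambda x,y:('side',200+x/2.6,250+y/2.6)
D2=lambda x,y:('side',170+x/4,100+y/4)
def T(q,X):
    c,s=np.cos(q[2]),np.sin(q[2]); return [q[0]+c*X[0]-s*X[1],q[1]+s*X[0]+c*X[1],X[2]]
def fit(obs,q0,name):
    f=lambda q:np.concatenate([proj(P[o[0]],T(q,X))-o[1:] for X,o in obs])
    r=least_squares(f,q0,loss='soft_l1',f_scale=1.5)
    print(name,r.x[:2].round(4),np.degrees(r.x[2]).round(2)); print(f(r.x).reshape(-1,2).round(1).tolist()); return r.x
h=.075
clamp=fit([((-h,h,.018),D(93,145)),((-h,-h,.018),D(163,313)),((h,-h,.018),D(388,232)),((h,h,.018),D(290,80)),
 ((h,-h,.018),S(300,318)),((h,h,.018),S(455,385)),((-h,h,.018),S(533,262))],[.45,-.2,0.],'clamp')
rk=fit([((-.055,.13,.012),D2(63,388)),((-.055,.04,.012),D2(104,465)),((.055,.04,.012),D2(283,408)),((.055,.13,.012),D2(235,343)),
 ((.055,.04,.012),S2(220,443)),((.055,.13,.012),S2(378,492)),((-.055,.13,.012),S2(414,338)),((-.055,.04,.012),S2(265,290)),((0,-.07,.2),D2(216,217)),((0,-.07,.206),S2(118,92))],[.4,.1,0.],'rack')
fl=fit([((.1,-.009,.003),D(413,432)),((.1,.009,.003),D(405,405)),((-.1,-.015,0),D(47,575)),((-.1,.015,.016),D(38,515)),((-.075,-.011,.071),D(75,455)),((.075,-.011,.071),D(374,370)),
 ((.1,.0,.0),S(221,240)),((-.1,-.015,.016),S(348,93)),((.075,.0,.071),S(226,165)),((-.075,0,.071),S(325,68))],[.45,-.3,0.],'file')
for n,q in [('clamp',clamp),('rack',rk),('file',fl)]:pass
# plate top height
for z in (.095,.105,.115,.125,.131):
    print(z,[((np.array(proj(P['side'],T(clamp,(0,y,z))))-[200,250])*2.6).round(0).tolist() for y in(.04,-.04)],[((np.array(proj(P['scene'],T(clamp,(0,y,z))))-[170,160])*3).round(0).tolist() for y in(.04,-.04)])
for n,u in (('scene',(202,250)),('side',(437,420))): print(ray(P[n],*u,.045).round(3))
print('bottle',ray(P['side'],346,193,.05).round(3), ray(P['scene'],366,380,.07).round(3))
print('wrench',[ray(P['scene'],*u,.0).round(3) for u in ((218,321),(283,293))])
E
python3 fit.py
```

```text
clamp [ 0.5591 -0.0661] 11.32
[[-2.3, -2.1], [-1.0, 0.8], [1.0, -1.7], [0.2, -2.2], [-3.6, -0.3], [-1.4, 0.3], [-0.3, -2.5]]
rack [0.4732 0.2718] 15.26
[[-1.0, -1.9], [-0.7, -2.4], [0.2, -1.1], [-0.7, -2.1], [-1.0, -0.9], [-0.0, 1.0], [0.2, 0.1], [-1.0, -0.5], [-0.2, -0.7], [-2.9, 0.0]]
file [ 0.5231 -0.2486] 6.21
[[0.1, -0.6], [-2.0, -1.4], [-1.0, -0.6], [-3.0, -5.8], [0.4, 7.8], [1.1, 2.5], [-1.9, 2.4], [-5.1, -1.2], [-1.3, 3.1], [0.2, 0.2]]
0.095 [[204.0, 55.0], [253.0, 141.0]] [[454.0, 244.0], [366.0, 209.0]]
0.105 [[203.0, 43.0], [253.0, 129.0]] [[454.0, 236.0], [365.0, 201.0]]
0.115 [[202.0, 31.0], [252.0, 117.0]] [[454.0, 227.0], [364.0, 193.0]]
0.125 [[201.0, 19.0], [252.0, 104.0]] [[454.0, 219.0], [363.0, 184.0]]
0.131 [[201.0, 12.0], [252.0, 96.0]] [[453.0, 214.0], [363.0, 179.0]]
[ 0.723 -0.267  0.045]
[ 0.71  -0.298  0.045]
bottle [0.749 0.243 0.05 ] [0.758 0.251 0.07 ]
wrench [array([ 0.825, -0.116,  0.   ]), array([ 0.674, -0.048,  0.   ])]
```

Request:
{"name": "servo_tool", "arguments": {"motion": [[[38, -19, 0, 0, 0, 0], [38, -19, 0, 0, 0, 0], [38, -19, 0, 0, 0, 0], [38, -19, 0, 0, 0, 0], [38, -19, 0, 0, 0, 0]]], "gripper": 85}}

```text
time: 1.85
ee_pos: [0.2983, -0.3921, 0.2504]
tcp_rot: [180.0, -0.0, 14.4]
wrist_force: [1.1, -1.1, 0.4]
opening: 0.085
```

Request:
{"name": "servo_tool", "arguments": {"motion": [[[38, -19, 0, 0, 0, 0], [38, -19, 0, 0, 0, 0], [38, -19, 0, 0, 0, 0], [38, -19, 0, 0, 0, 0.14], [40, -22, 0, 0, 0, 0]]]}}

```text
time: 2.35
ee_pos: [0.4635, -0.2543, 0.2507]
tcp_rot: [180.0, -0.0, 6.2]
wrist_force: [0.1, -0.9, 0.2]
opening: 0.0851
```

```bash
python3 - <<'E'
from h import *
import pickle
p=shot('wrist','w1.png'); pickle.dump(p,open('w1.pkl','wb'))
o=bot.get_obs();print(o['ee_pos'],o['tcp_rot'],o['time'],bot.look_for(p,'file_handle'))
E
```

```text
[ 0.46787348 -0.25111393  0.24976344] [-1.79927980e+02 -1.24334756e-01  6.57727366e+00] 2.4 [{'rect': [306.7, 37.2, 31.9, 213.1], 'confidence': 0.58}, {'rect': [0.0, 55.2, 157.6, 32.0], 'confidence': 0.17}]
```

View pics/w1.png

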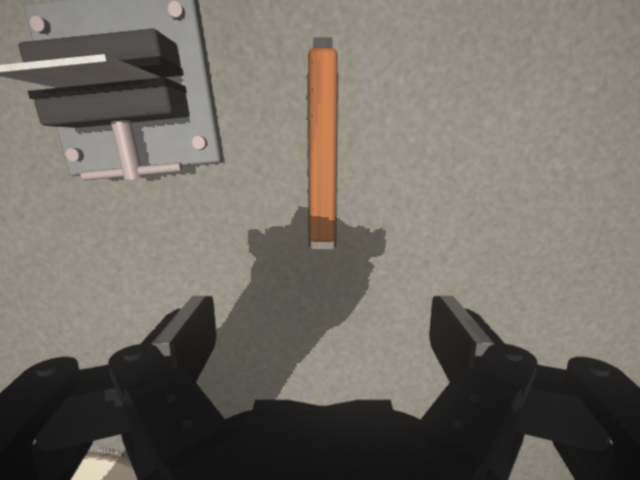

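```bash
python3 - <<'E'
from h import *
import pickle
p=pickle.load(open('w1.pkl','rb'))
a=ray(p,322.3,242,.081);b=ray(p,322.8,48.5,.081)
print(a,b,(a+b)/2,np.linalg.norm(b-a),np.degrees(np.arctan2(*(b-a)[1::-1])))
print(ray(p,322.5,38,.006),ray(p,322,249,.016))
print(ray(p,309,180,.075),ray(p,337,180,.075))
C=[ray(p,219,161,.018),ray(p,71,176,.018),ray(p,195,0,.018)]
print(C,np.linalg.norm(C[0]-C[1]),np.degrees(np.arctan2(*(C[2]-C[0])[1::-1])),np.degrees(np.arctan2(*(C[1]-C[0])[1::-1]))-90)
print('plate',[ (z,ray(p,105,59,z).round(4)) for z in(.1,.115,.13)])
E
```

```text
[ 0.44984928 -0.25544033  0.081     ] [ 0.59678123 -0.23979164  0.081     ] [ 0.52331526 -0.24761598  0.081     ] 0.14776291683683426 6.079254125263833
[ 0.62227267 -0.23674416  0.006     ] [ 0.42441057 -0.25782928  0.016     ]
[ 0.49960469 -0.23900689  0.075     ] [ 0.50210317 -0.26189648  0.075     ]
[array([ 0.50233634, -0.14929039,  0.018     ]), array([ 0.4722988, -0.0060392,  0.018    ]), array([ 0.63676242, -0.12405951,  0.018     ])] 0.146366512968953 10.6303547007243 11.842460329774681
plate [(0.1, array([ 0.5696, -0.0908,  0.1   ])), (0.115, array([ 0.5675, -0.0994,  0.115 ])), (0.13, array([ 0.5654, -0.1079,  0.13  ]))]
```

Request:
{"name": "servo_tool", "arguments": {"motion": [[[38, 1.5, 20, 0, 0, 0], [37, 1.5, 30, 0, 0, 0], [0, 0, 30, 0, 0, 0], [0, 0, 10, 0, 0, 0], [0, 0, 0, 0, 0, 0]]]}}

```text
time: 2.95
ee_pos: [0.5363, -0.2502, 0.1591]
tcp_rot: [-179.9, 0.1, 6.5]
wrist_force: [0.1, -0.1, 0.3]
opening: 0.0851
```

```bash
python3 - <<'E'
from h import *
o=bot.get_obs();print(o['ee_pos'],o['tcp_rot'],o['time'])
E
```

```text
[ 0.53630056 -0.25024146  0.15908488] [-1.79918244e+02  1.47383997e-01  6.45784262e+00] 2.95
```

Request:
{"name": "servo_tool", "arguments": {"motion": [[[7.4, -3.9, 0, 0, 0, 0.006], [0, 0, 34, 0, 0, 0], [0, 0, 34, 0, 0, 0], [0, 0, 16, 0, 0, 0], [0, 0, 0, 0, 0, 0]]]}}

```text
time: 3.45
ee_pos: [0.5439, -0.2454, 0.0759]
tcp_rot: [-180.0, 0.1, 6.1]
wrist_force: [-0.1, 0.4, 0.8]
opening: 0.0849
```

```bash
python3 - <<'E'
from h import *
o=bot.get_obs();print(o['ee_pos'],o['tcp_rot'],o['time'],o['wrist_force'])
shot('side','s2.png')
E
```

```text
[ 0.54392384 -0.24535214  0.0759187 ] [-1.79963146e+02  5.46669627e-02  6.09537577e+00] 3.45 [-0.0500425   0.3621698   0.77783802]
```

View pics/s2.png

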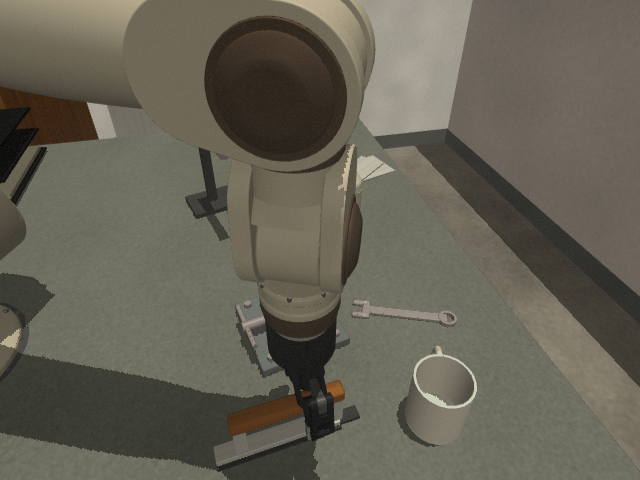

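Request:
{"name": "servo_tool", "arguments": {"motion": [[[0, 0, 0, 0, 0, 0], [0, 0, 0, 0, 0, 0], [0, 0, 0, 0, 0, 0], [0, 0, 0, 0, 0, 0], [0, 0, 0, 0, 0, 0]]], "gripper": 5, "newtons": 110}}

```text
time: 4.0
ee_pos: [0.5447, -0.2456, 0.0772]
tcp_rot: [180.0, -0.1, 6.1]
wrist_force: [1.5, 1.0, 8.7]
opening: 0.0197
```

Request:
{"name": "servo_tool", "arguments": {"motion": [[[0, 0, 0, 0, 0, 0], [0, 0, -10, 0, 0, 0], [0, 0, -30, 0, 0, 0], [0, 0, -40, 0, 0, 0], [0, 0, -40, 0, 0, 0]]]}}

```text
time: 4.5
ee_pos: [0.5438, -0.2453, 0.1972]
tcp_rot: [-179.9, 0.1, 6.1]
wrist_force: [0.0, -0.2, -3.5]
opening: 0.0201
```

Request:
{"name": "servo_tool", "arguments": {"motion": [[[0, 0, -35, 0, 0, 0], [0, 0, 0, 0, 0, 0], [0, 0, 0, 0, 0, 0]]]}}

```text
time: 4.8
ee_pos: [0.5446, -0.2456, 0.2314]
tcp_rot: [180.0, -0.0, 6.1]
wrist_force: [-0.1, -0.0, -4.5]
opening: 0.0199
```

```bash
python3 - <<'E'
from h import *
import pickle
o=bot.get_obs();print(o['ee_pos'],o['tcp_rot'],o['time'],o['wrist_force'],o['torque'])
p=shot('side','s3.png');q=shot('wrist','w3.png');pickle.dump((p,q),open('p3.pkl','wb'))
E
```

```text
[ 0.54459439 -0.24562847  0.23135514] [ 1.79984883e+02 -2.56407257e-02  6.13177185e+00] 4.8 [-0.0647133  -0.01618544 -4.53651869] [-0.01991536 -0.12331266 -0.00015079]
```

View pics/s3.png

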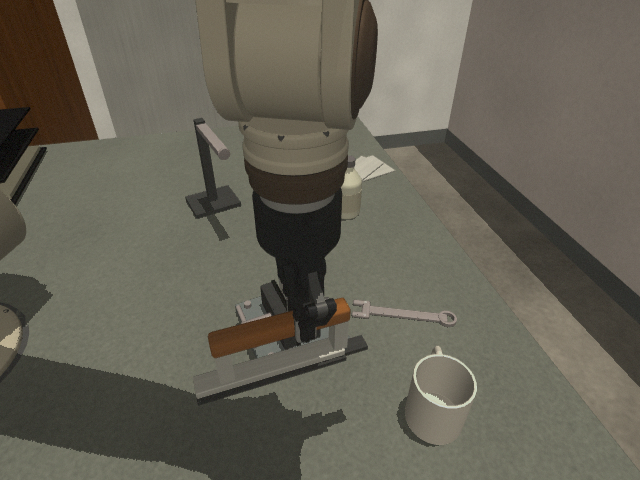

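View pics/w3.png

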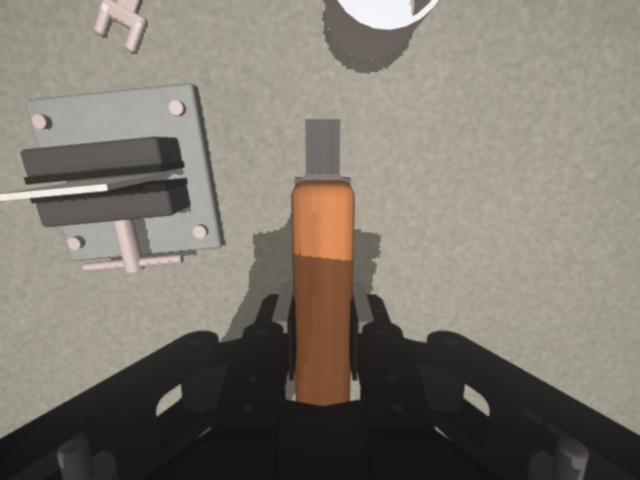

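```bash
cat >> h.py <<'E'
from scipy.spatial.transform import Rotation as Ro
def filefit(p,obs,tcp,yaw,q0=(0.021,-.004,0),free=True):
    # file pose in tool: handle centre offset back by gx along tool x, dz above; pitch
    def W(q,X):
        # X in file coords (origin teeth). grip point in file = (gx,0,.071-gz) 
        v=np.array(X,float)-np.array([q[0],0,.071-q[1]])
        v=Ro.from_euler('y',q[2]).apply(v); return np.array(tcp)+Ro.from_euler('z',yaw,degrees=True).apply(v)
    from scipy.optimize import least_squares
    f=lambda q:np.concatenate([proj(p,W(q,X))-np.array(u) for X,u in obs])
    r=least_squares(f,q0); print('grip x,dz,pitch(+nose down)deg',r.x[:2].round(4),np.degrees(r.x[2]).round(2)); print(f(r.x).reshape(-1,2).round(1).tolist(), 'pre',f(q0).reshape(-1,2).round(1).tolist()); return r.x
E
python3 - <<'E'
from h import *
import pickle
p,q=pickle.load(open('p3.pkl','rb'))
a=cv2.cvtColor(p['color'],cv2.COLOR_RGB2BGR)[280:420,180:390]
cv2.imwrite('pics/s3z.png',cv2.resize(a,None,fx=3.8,fy=3.8,interpolation=cv2.INTER_CUBIC))
E
```

```text
(no output)
```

View pics/s3z.png

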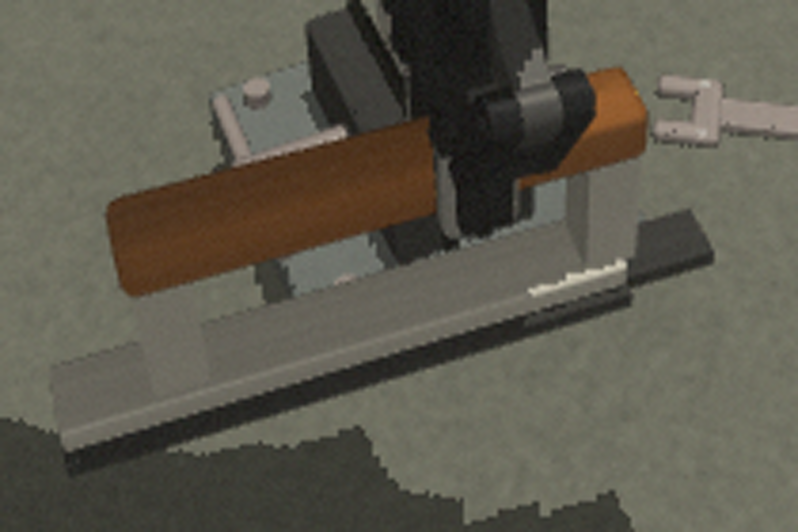

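```bash
python3 - <<'E'
from h import *
import pickle
p,q=pickle.load(open('p3.pkl','rb'))
Z=lambda x,y:(180+x/3.8,280+y/3.8)
tcp=[.5446,-.2456,.2314]
filefit(p,[((-.1,-.015,0),Z(68,474)),((.1,-.009,0),Z(713,262)),((.07,-.015,0),Z(630,302)),((-.075,-.011,.061),Z(128,296)),((.075,-.011,.061),Z(645,155))],tcp,6.13)
E
```

```text
grip x,dz,pitch(+nose down)deg [ 0.0201 -0.0089] 0.36
[[0.2, -0.9], [-0.8, -0.4], [-0.2, 0.0], [-0.5, 1.1], [1.3, 0.1]] pre [[-0.8, -3.0], [-0.8, -3.2], [-0.3, -2.6], [-1.9, -1.3], [0.8, -2.9]]
```

Request:
{"name": "servo_tool", "arguments": {"motion": [[[0, 0, 0, 0, 0, -0.09], [4, -40, 0, 0, 0, 0], [4, -48, 0, 0, 0, 0], [4, -48, 0, 0, 0, 0], [4, -40, 0, 0, 0, 0]]]}}

```text
time: 5.4
ee_pos: [0.5243, -0.0678, 0.2293]
tcp_rot: [-179.9, 0.2, 11.3]
wrist_force: [0.8, -0.4, -3.1]
opening: 0.0197
```

Request:
{"name": "servo_tool", "arguments": {"motion": [[[0, 0, 4, 0, 0, 0], [0, 0, 4, 0, 0, 0], [0, 0, 0, 0, 0, 0], [0, 0, 0, 0, 0, 0]]]}}

```text
time: 5.8
ee_pos: [0.5255, -0.0708, 0.2225]
tcp_rot: [-180.0, 0.1, 11.2]
wrist_force: [0.0, 0.5, -4.2]
opening: 0.0199
```

```bash
python3 - <<'E'
from h import *
import pickle
o=bot.get_obs();print(o['ee_pos'],o['tcp_rot'],o['time'],o['wrist_force'],o['torque'])
p=shot('side','s4.png');q=shot('wrist','w4.png');pickle.dump((p,q),open('p4.pkl','wb'))
a=cv2.cvtColor(p['color'],cv2.COLOR_RGB2BGR)[220:380,180:390]
cv2.imwrite('pics/s4z.png',cv2.resize(a,None,fx=3.6,fy=3.6,interpolation=cv2.INTER_CUBIC))
E
```

```text
[ 0.52545581 -0.07080776  0.22245627] [-1.79983417e+02  8.01715795e-02  1.12062615e+01] 5.8 [ 0.01632345  0.53543426 -4.15717569] [-0.00068252 -0.14722075 -0.04951296]
```

View pics/s4z.png

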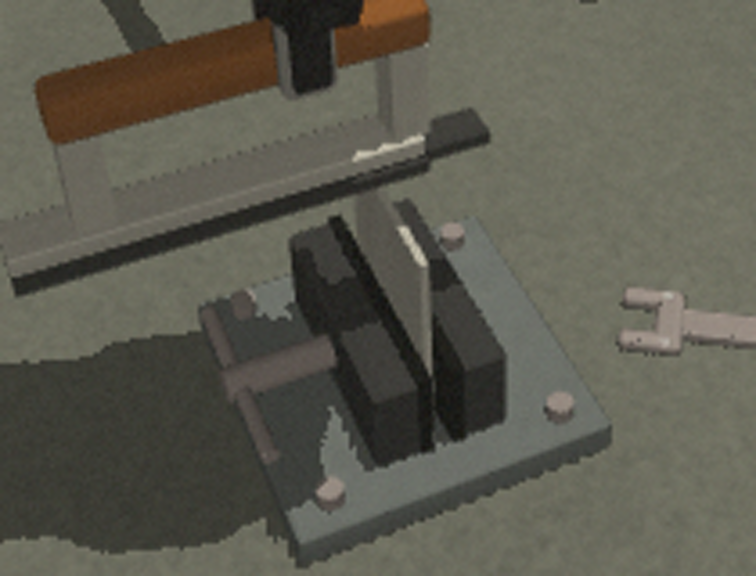

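View pics/w4.png

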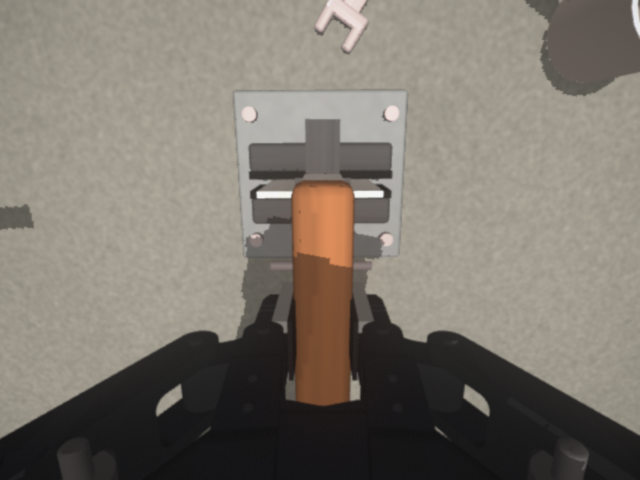

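```bash
python3 - <<'E'
from h import *
import pickle
p,q=pickle.load(open('p4.pkl','rb'))
for z in(.11,.118,.125): 
    a,b=ray(q,257.5,194,z),ray(q,384,194,z);print(z,a,b,(a+b)/2,np.linalg.norm(a-b))
for c in ((234,91),(407,91),(400,257),(245,257)): print(ray(q,*c,.018))
C=sum(ray(q,*c,.018) for c in ((234,91),(407,91),(400,257),(245,257)))/4;print(C)
E
```

```text
0.11 [ 0.55119333 -0.02209219  0.11      ] [ 0.56735997 -0.1034978   0.11      ] [ 0.55927665 -0.062795    0.11      ] 0.08299538486574809
0.118 [ 0.55257847 -0.02329865  0.118     ] [ 0.56819837 -0.10195123  0.118     ] [ 0.56038842 -0.06262494  0.118     ] 0.08018858757716557
0.125 [ 0.55379046 -0.0243543   0.125     ] [ 0.56893197 -0.10059798  0.125     ] [ 0.56136121 -0.06247614  0.125     ] 0.07773263994965589
[0.61794552 0.02425288 0.018     ]
[ 0.64642847 -0.11951423  0.018     ]
[ 0.50211654 -0.15066248  0.018     ]
[ 0.47322371 -0.005415    0.018     ]
[ 0.55992856 -0.06283471  0.018     ]
```

Request:
{"name": "servo_tool", "arguments": {"motion": [[[0, 0, 10, 0, 0, 0], [0, 0, 9, 0, 0, 0], [0, 0, 0, 0, 0, 0], [0, 0, 0, 0, 0, 0]]]}}

```text
time: 6.3
ee_pos: [0.5254, -0.0698, 0.2038]
tcp_rot: [-180.0, 0.0, 11.3]
wrist_force: [0.2, -0.6, -4.3]
opening: 0.0199
```

Request:
{"name": "servo_tool", "arguments": {"motion": [[[0.3, 0, 1.5, 0, 0, 0], [0, 0, 0, 0, 0, 0]]]}}

```text
time: 6.5
ee_pos: [0.526, -0.0697, 0.2029]
tcp_rot: [180.0, -0.0, 11.3]
wrist_force: [0.6, -0.5, -3.2]
opening: 0.0199
```

Request:
{"name": "servo_tool", "arguments": {"motion": [[[0.3, 0, 1.5, 0, 0, 0], [0, 0, 0, 0, 0, 0]]]}}

```text
time: 6.7
ee_pos: [0.5263, -0.0697, 0.2012]
tcp_rot: [-180.0, 0.0, 11.3]
wrist_force: [0.4, 0.4, -3.4]
opening: 0.02
```

Request:
{"name": "servo_tool", "arguments": {"motion": [[[0.3, 0, 1.5, 0, 0, 0], [0, 0, 0, 0, 0, 0]]]}}

```text
time: 6.9
ee_pos: [0.5265, -0.0696, 0.1996]
tcp_rot: [-180.0, 0.0, 11.3]
wrist_force: [-0.2, 0.3, -4.3]
opening: 0.0196
```

Request:
{"name": "servo_tool", "arguments": {"motion": [[[0.3, 0, 1.5, 0, 0, 0], [0, 0, 0, 0, 0, 0]]]}}

```text
time: 7.1
ee_pos: [0.5268, -0.0695, 0.198]
tcp_rot: [-180.0, 0.0, 11.3]
wrist_force: [0.3, -0.7, -3.9]
opening: 0.02
```

Request:
{"name": "servo_tool", "arguments": {"motion": [[[0.3, 0, 1.5, 0, 0, 0], [0, 0, 0, 0, 0, 0]]]}}

```text
time: 7.3
ee_pos: [0.5271, -0.0695, 0.1966]
tcp_rot: [-180.0, 0.0, 11.3]
wrist_force: [-0.5, 0.3, -3.6]
opening: 0.0201
```

Request:
{"name": "servo_tool", "arguments": {"motion": [[[0.3, 0, 1.5, 0, 0, 0], [0, 0, 0, 0, 0, 0]]]}}

```text
time: 7.5
ee_pos: [0.5274, -0.0694, 0.1951]
tcp_rot: [-180.0, 0.0, 11.3]
wrist_force: [-0.3, 0.0, -3.5]
opening: 0.0195
```

```bash
python3 - <<'E'
from h import *
o=bot.get_obs();print(o['ee_pos'],o['tcp_rot'],o['time'],o['wrist_force'],o['torque'])
E
```

```text
[ 0.52738802 -0.06942615  0.19506434] [-1.79994429e+02  1.33631659e-02  1.12910499e+01] 7.5 [-0.32540806  0.04432584 -3.4842733 ] [ 0.0246775  -0.08696201  0.00097155]
```

Request:
{"name": "servo_tool", "arguments": {"motion": [[[0.3, 0, 1.5, 0, 0, 0], [0, 0, 0, 0, 0, 0]]]}}

```text
time: 7.7
ee_pos: [0.5278, -0.0694, 0.194]
tcp_rot: [180.0, -0.0, 11.3]
wrist_force: [0.1, -0.2, -0.3]
opening: 0.0197
```

Request:
{"name": "servo_tool", "arguments": {"motion": [[[0.3, 0, 1.5, 0, 0, 0], [0, 0, 0, 0, 0, 0]]]}}

```text
time: 7.9
ee_pos: [0.5282, -0.0694, 0.1928]
tcp_rot: [180.0, -0.1, 11.3]
wrist_force: [-1.5, -0.2, 3.1]
opening: 0.0199
```

```bash
python3 - <<'E'
from h import *
o=bot.get_obs();print(o['ee_pos'],o['tcp_rot'],o['time'],o['wrist_force'],o['torque'])
p=shot('side','s5.png')
a=cv2.cvtColor(p['color'],cv2.COLOR_RGB2BGR)[220:380,180:390]
cv2.imwrite('pics/s5z.png',cv2.resize(a,None,fx=3.6,fy=3.6,interpolation=cv2.INTER_CUBIC))
E
```

```text
[ 0.52819763 -0.06935323  0.19282702] [ 1.79983763e+02 -5.81362885e-02  1.12856023e+01] 7.9 [-1.51095281 -0.15282545  3.07112487] [0.08060822 0.00834283 0.01922535]
```

View pics/s5z.png

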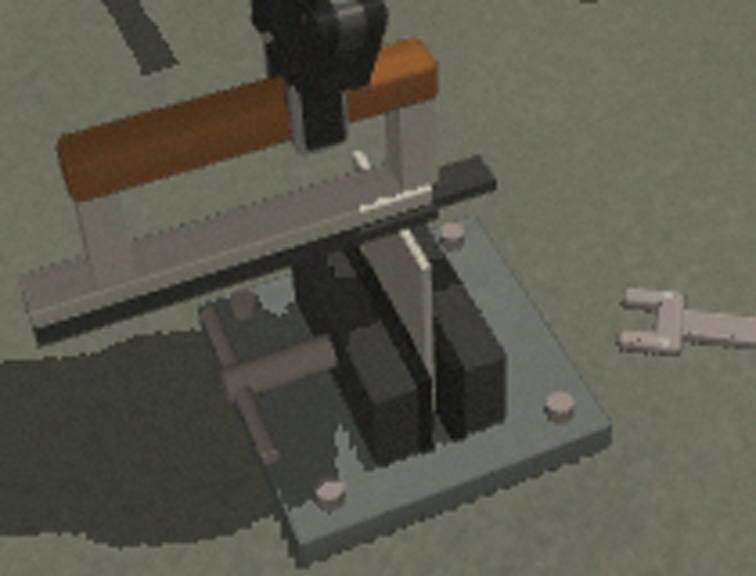

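Request:
{"name": "servo_tool", "arguments": {"motion": [[[6, 0, 0, 0, 0, 0], [10, 0, 0, 0, 0, 0], [10, 0, 0, 0, 0, 0]]]}}

```text
time: 8.25
ee_pos: [0.5534, -0.0643, 0.1925]
tcp_rot: [180.0, 0.1, 11.3]
wrist_force: [-5.0, -1.2, 5.5]
opening: 0.02
```

```bash
python3 - <<'E'
from h import *
o=bot.get_obs();print(o['ee_pos'],o['tcp_rot'],o['time'],o['wrist_force'],o['torque'])
E
```

```text
[ 0.5534076  -0.06434774  0.19252499] [1.79982503e+02 6.72258065e-02 1.12702853e+01] 8.25 [-4.97729396 -1.15469826  5.48626126] [-0.30040699  1.33040554  0.0022637 ]
```

Request:
{"name": "servo_tool", "arguments": {"motion": [[[10, 0, -0.3, 0, 0, 0], [10, 0, 0, 0, 0, 0], [10, 0, 0, 0, 0, 0]]]}}

```text
time: 8.55
ee_pos: [0.5829, -0.0584, 0.1925]
tcp_rot: [180.0, 0.1, 11.3]
wrist_force: [-4.9, -1.6, 3.5]
opening: 0.0203
```

```bash
python3 - <<'E'
from h import *
o=bot.get_obs();print(o['ee_pos'],o['tcp_rot'],o['time'],o['wrist_force'],o['torque'])
p=shot('side','s6.png')
a=cv2.cvtColor(p['color'],cv2.COLOR_RGB2BGR)[220:380,180:390]
cv2.imwrite('pics/s6z.png',cv2.resize(a,None,fx=3.6,fy=3.6,interpolation=cv2.INTER_CUBIC))
E
```

```text
[ 0.58291896 -0.05843043  0.19249416] [1.79988248e+02 9.79805252e-02 1.12786381e+01] 8.55 [-4.87102668 -1.56775767  3.49971301] [-0.29244899  1.40143904 -0.04519301]
```

View pics/s6z.png

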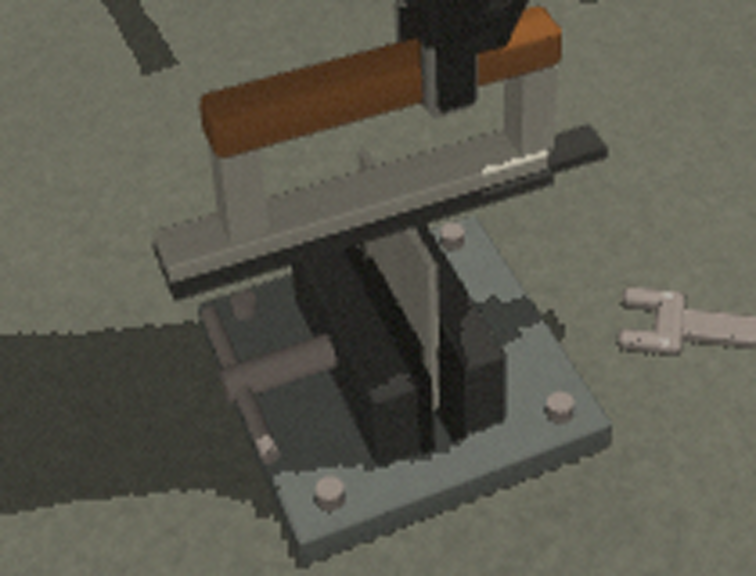

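Request:
{"name": "servo_tool", "arguments": {"motion": [[[10, 0, 0.4, 0, 0, 0], [10, 0, 0.2, 0, 0, 0], [10, 0, 0.2, 0, 0, 0], [10, 0, 0, 0, 0, 0]]]}}

```text
time: 9.0
ee_pos: [0.6218, -0.0507, 0.1916]
tcp_rot: [180.0, 0.1, 11.3]
wrist_force: [-5.0, -0.1, 4.5]
opening: 0.02
```

```bash
python3 - <<'E'
from h import *
o=bot.get_obs();print(o['ee_pos'],o['tcp_rot'],o['time'],o['wrist_force'],o['torque'])
E
```

```text
[ 0.62179618 -0.05065922  0.19163763] [1.79992830e+02 1.16824138e-01 1.12776019e+01] 9.0 [-4.99026832 -0.13980709  4.54517567] [-0.30002538  1.70710212  0.01514909]
```

Request:
{"name": "servo_tool", "arguments": {"motion": [[[4, 0, 0, 0, 0, 0], [1.5, 0, -0.8, 0, 0, 0], [1.5, 0, -1, 0, 0, 0], [1, 0, -1, 0, 0, 0], [0.5, 0, -1, 0, 0, 0]]]}}

```text
time: 9.5
ee_pos: [0.6308, -0.0488, 0.1953]
tcp_rot: [-180.0, -0.0, 11.3]
wrist_force: [-0.2, 0.4, -4.4]
opening: 0.0201
```

Request:
{"name": "servo_tool", "arguments": {"motion": [[[0, 0, -5, 0, 0, 0], [0, 0, -12, 0, 0, 0], [0, 0, -5, 0, 0, 0], [0, 0, 0, 0, 0, 0]]]}}

```text
time: 9.9
ee_pos: [0.631, -0.0489, 0.2192]
tcp_rot: [180.0, -0.1, 11.3]
wrist_force: [1.3, -0.7, -3.2]
opening: 0.0197
```

```bash
python3 - <<'E'
from h import *
o=bot.get_obs();print(o['ee_pos'],o['tcp_rot'],o['time'],o['wrist_force'],o['torque'])
import pickle
p=shot('side','s7.png')
pickle.dump(p,open('p7.pkl','wb'))
a=cv2.cvtColor(p['color'],cv2.COLOR_RGB2BGR)[190:350,200:410]
cv2.imwrite('pics/s7z.png',cv2.resize(a,None,fx=3.6,fy=3.6,interpolation=cv2.INTER_CUBIC))
E
```

```text
[ 0.63103591 -0.04891077  0.21921439] [ 1.79963728e+02 -1.35670468e-01  1.12897676e+01] 9.9 [ 1.27322555 -0.73799719 -3.24848002] [ 0.00137684 -0.15263685  0.01643226]
```

View pics/s7z.png

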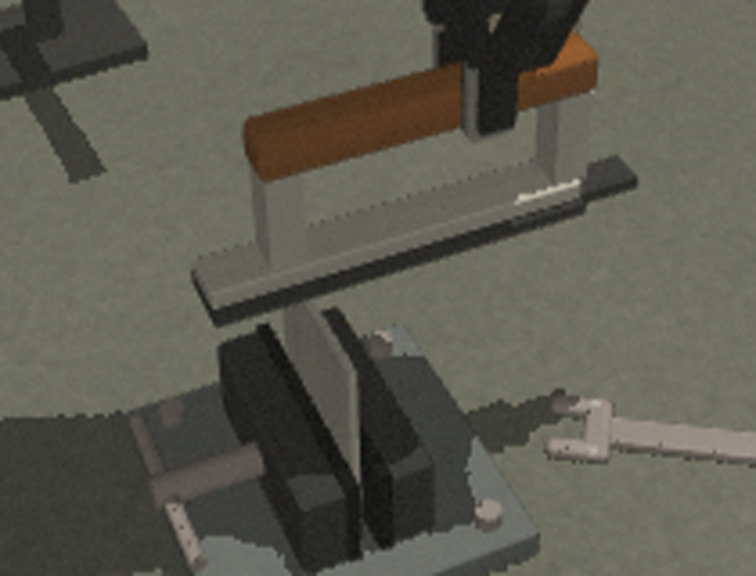

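```bash
python3 - <<'E'
from h import *
import pickle
p=pickle.load(open('p7.pkl','rb'))
Z=lambda x,y:(200+x/3.6,190+y/3.6)
filefit(p,[((-.1,-.015,0),Z(217,325)),((.1,-.009,0),Z(636,184)),((.07,-.015,0),Z(584,210)),((-.075,-.011,.061),Z(262,181)),((.075,-.011,.061),Z(597,86))],[.6310,-.0489,.2192],11.29)
E
```

```text
grip x,dz,pitch(+nose down)deg [ 0.0201 -0.0078] -0.17
[[-0.3, -0.6], [0.0, -0.3], [0.0, -0.3], [-0.2, 0.6], [0.5, 0.5]] pre [[-1.3, -2.4], [-0.4, -1.8], [-0.4, -1.9], [-1.1, -1.6], [0.1, -1.3]]
```

Request:
{"name": "servo_tool", "arguments": {"motion": [[[-22, 0, 0, 0, 0, 0], [-32, 0, 0, 0, 0, 0], [-32, 0, 0, 0, 0, 0], [-21, 0, 0, 0, 0, 0], [0, 0, 0, 0, 0, 0]]]}}

```text
time: 10.45
ee_pos: [0.5236, -0.0702, 0.2182]
tcp_rot: [180.0, -0.0, 11.2]
wrist_force: [1.4, -0.1, -3.5]
opening: 0.0199
```

Request:
{"name": "servo_tool", "arguments": {"motion": [[[0, 0, 8, 0, 0, 0], [0, 0, 10, 0, 0, 0], [0, 0, 3, 0, 0, 0], [0, 0, 0, 0, 0, 0]]]}}

```text
time: 10.85
ee_pos: [0.5256, -0.0696, 0.1953]
tcp_rot: [-180.0, 0.1, 11.3]
wrist_force: [-0.1, 0.1, -4.3]
opening: 0.0196
```

```bash
python3 - <<'E'
from h import *
o=bot.get_obs();print(o['ee_pos'],o['tcp_rot'],o['time'],o['wrist_force'],o['torque'])
E
```

```text
[ 0.52561253 -0.06964537  0.19526872] [-1.79965622e+02  1.01941633e-01  1.13054990e+01] 10.85 [-0.14873251  0.06896298 -4.2681214 ] [ 0.01175375 -0.08891913 -0.00118453]
```

Request:
{"name": "servo_tool", "arguments": {"motion": [[[0.5, 0, 1.2, 0, 0, 0], [0.5, 0, 1.0, 0, 0, 0], [0.5, 0, 0.6, 0, 0, 0], [0.2, 0, 0, 0, 0, 0]]]}}

```text
time: 11.25
ee_pos: [0.5273, -0.0695, 0.1941]
tcp_rot: [180.0, -0.0, 11.3]
wrist_force: [-2.1, 0.1, -1.2]
opening: 0.0199
```

```bash
python3 - <<'E'
from h import *
o=bot.get_obs();print(o['ee_pos'],o['tcp_rot'],o['time'],o['wrist_force'],o['torque'])
E
```

```text
[ 0.52734889 -0.06950799  0.19411161] [ 1.79990670e+02 -2.36290316e-02  1.12867513e+01] 11.25 [-2.13825153  0.10157188 -1.17623278] [ 0.02433922  0.09487404 -0.03106682]
```

Request:
{"name": "servo_tool", "arguments": {"motion": [[[0.5, 0, 1.0, 0, 0, 0], [0.5, 0, 0.7, 0, 0, 0], [0.3, 0, 0, 0, 0, 0], [0.2, 0, 0, 0, 0, 0]]]}}

```text
time: 11.65
ee_pos: [0.5288, -0.0692, 0.1925]
tcp_rot: [180.0, -0.0, 11.3]
wrist_force: [-3.4, 0.2, 4.1]
opening: 0.0199
```

```bash
python3 - <<'E'
from h import *
o=bot.get_obs();print(o['ee_pos'],o['tcp_rot'],o['time'],o['wrist_force'],o['torque'])
E
```

```text
[ 0.52875396 -0.06921888  0.19254584] [ 1.79987270e+02 -3.24417235e-02  1.12839100e+01] 11.65 [-3.3504516   0.19869778  4.10668239] [ 0.02238859  0.4293332  -0.00224638]
```

Request:
{"name": "servo_tool", "arguments": {"motion": [[[6, 0, 0, 0, 0, 0], [10, 0, 0, 0, 0, 0], [10, 0, 0, 0, 0, 0], [10, 0, -0.2, 0, 0, 0], [10, 0, 0, 0, 0, 0]]]}}

```text
time: 12.15
ee_pos: [0.5735, -0.0604, 0.1924]
tcp_rot: [180.0, 0.1, 11.3]
wrist_force: [-5.6, -0.9, 4.5]
opening: 0.0198
```

Request:
{"name": "servo_tool", "arguments": {"motion": [[[10, 0, 0, 0, 0, 0], [10, 0, 0.4, 0, 0, 0], [10, 0, 0.2, 0, 0, 0], [10, 0, 0.2, 0, 0, 0], [10, 0, 0, 0, 0, 0]]]}}

```text
time: 12.65
ee_pos: [0.6224, -0.0506, 0.1913]
tcp_rot: [180.0, 0.1, 11.3]
wrist_force: [-5.5, -0.7, 4.8]
opening: 0.02
```

```bash
python3 - <<'E'
from h import *
o=bot.get_obs();print(o['ee_pos'],o['tcp_rot'],o['time'],o['wrist_force'],o['torque'])
E
```

```text
[ 0.6223503  -0.05059514  0.1913325 ] [1.79986863e+02 1.31352561e-01 1.12735789e+01] 12.65 [-5.49204679 -0.73143893  4.75872331] [-4.07724062e-01  1.88819032e+00 -4.76665485e-04]
```

Same lift, return and approach as before.

Request:
{"name": "servo_tool", "arguments": {"motion": [[[4, 0, 0, 0, 0, 0], [1.5, 0, -0.8, 0, 0, 0], [1.5, 0, -1, 0, 0, 0], [1, 0, -1, 0, 0, 0], [0.5, 0, -1, 0, 0, 0]]]}}

```text
time: 13.15
ee_pos: [0.6314, -0.0487, 0.1949]
tcp_rot: [-180.0, -0.0, 11.3]
wrist_force: [-0.1, 0.1, -3.5]
opening: 0.0199
```

Request:
{"name": "servo_tool", "arguments": {"motion": [[[0, 0, -5, 0, 0, 0], [0, 0, -12, 0, 0, 0], [0, 0, -5, 0, 0, 0], [0, 0, 0, 0, 0, 0]]]}}

```text
time: 13.55
ee_pos: [0.6317, -0.0488, 0.2189]
tcp_rot: [180.0, -0.1, 11.3]
wrist_force: [0.5, -0.0, -3.9]
opening: 0.0202
```

Request:
{"name": "servo_tool", "arguments": {"motion": [[[-22, 0, 0, 0, 0, 0], [-32, 0, 0, 0, 0, 0], [-32, 0, 0, 0, 0, 0], [-21, 0, 0, 0, 0, 0], [0, 0, 0, 0, 0, 0]]]}}

```text
time: 14.05
ee_pos: [0.5244, -0.0701, 0.2181]
tcp_rot: [180.0, -0.0, 11.2]
wrist_force: [1.5, 1.4, -3.8]
opening: 0.0202
```

Request:
{"name": "servo_tool", "arguments": {"motion": [[[0, 0, 8, 0, 0, 0], [0, 0, 8, 0, 0, 0], [0, 0, 3, 0, 0, 0], [0, 0, 0, 0, 0, 0]]]}}

```text
time: 14.45
ee_pos: [0.5263, -0.0695, 0.1969]
tcp_rot: [-180.0, 0.1, 11.3]
wrist_force: [0.0, 0.2, -3.6]
opening: 0.0198
```

```bash
python3 - <<'E'
from h import *
o=bot.get_obs();print(o['ee_pos'],o['tcp_rot'],o['time'],o['wrist_force'],o['torque'])
E
```

```text
[ 0.52627778 -0.06948837  0.19693669] [-1.79963201e+02  1.08445862e-01  1.13091712e+01] 14.45 [ 0.00790784  0.24572252 -3.59640913] [ 0.01468703 -0.1347566  -0.08195448]
```

Request:
{"name": "servo_tool", "arguments": {"motion": [[[0.3, 0, 2.0, 0, 0, 0], [0.5, 0, 1.4, 0, 0, 0], [0.5, 0, 1.2, 0, 0, 0], [0.5, 0, 1.0, 0, 0, 0], [0.3, 0, 0.3, 0, 0, 0]]]}}

```text
time: 14.95
ee_pos: [0.5285, -0.0693, 0.193]
tcp_rot: [180.0, -0.1, 11.3]
wrist_force: [-1.8, -0.1, 2.9]
opening: 0.0196
```

Request:
{"name": "servo_tool", "arguments": {"motion": [[[0.3, 0, 0, 0, 0, 0], [0.2, 0, 0, 0, 0, 0]]]}}

```text
time: 15.15
ee_pos: [0.5289, -0.0692, 0.1929]
tcp_rot: [180.0, -0.0, 11.3]
wrist_force: [-2.8, -0.8, 3.1]
opening: 0.0201
```

```bash
python3 - <<'E'
from h import *
o=bot.get_obs();print(o['ee_pos'],o['tcp_rot'],o['time'],o['wrist_force'],o['torque'])
E
```

```text
[ 0.52886881 -0.06920223  0.19287882] [ 1.79986243e+02 -3.61145177e-02  1.12872730e+01] 15.15 [-2.84411648 -0.83348557  3.08382813] [-0.0084561   0.21650921  0.01070075]
```

Request:
{"name": "servo_tool", "arguments": {"motion": [[[6, 0, 0.3, 0, 0, 0], [10, 0, 0, 0, 0, 0], [10, 0, 0, 0, 0, 0], [10, 0, -0.2, 0, 0, 0], [10, 0, 0, 0, 0, 0]]]}}

```text
time: 15.65
ee_pos: [0.5737, -0.0603, 0.1924]
tcp_rot: [180.0, 0.1, 11.3]
wrist_force: [-6.1, -1.2, 5.3]
opening: 0.0201
```

Request:
{"name": "servo_tool", "arguments": {"motion": [[[10, 0, 0, 0, 0, 0], [10, 0, 0.4, 0, 0, 0], [10, 0, 0.2, 0, 0, 0], [10, 0, 0.2, 0, 0, 0], [10, 0, 0, 0, 0, 0]]]}}

```text
time: 16.15
ee_pos: [0.6226, -0.0505, 0.1914]
tcp_rot: [180.0, 0.1, 11.3]
wrist_force: [-6.1, -1.3, 3.9]
opening: 0.0199
```

```bash
python3 - <<'E'
from h import *
o=bot.get_obs();print(o['ee_pos'],o['tcp_rot'],o['time'],o['wrist_force'],o['torque'])
E
```

```text
[ 0.6226011  -0.05053575  0.19135869] [1.79987487e+02 1.27014578e-01 1.12714836e+01] 16.15 [-6.11667025 -1.31585851  3.9354922 ] [-0.42172454  1.84272466 -0.03375004]
```

Request:
{"name": "servo_tool", "arguments": {"motion": [[[4, 0, 0, 0, 0, 0], [1.5, 0, -0.8, 0, 0, 0], [1.5, 0, -1, 0, 0, 0], [1, 0, -1, 0, 0, 0], [0.5, 0, -1, 0, 0, 0]]]}}

```text
time: 16.65
ee_pos: [0.6316, -0.0486, 0.1949]
tcp_rot: [-180.0, -0.0, 11.3]
wrist_force: [-0.2, -0.0, -3.1]
opening: 0.0197
```

Request:
{"name": "servo_tool", "arguments": {"motion": [[[0, 0, -5, 0, 0, 0], [0, 0, -15, 0, 0, 0], [0, 0, -20, 0, 0, 0], [0, 0, -20, 0, 0, 0], [0, 0, -5, 0, 0, 0]]]}}

```text
time: 17.15
ee_pos: [0.632, -0.0487, 0.2628]
tcp_rot: [180.0, -0.2, 11.3]
wrist_force: [0.1, 1.0, -3.4]
opening: 0.02
```

Request:
{"name": "servo_tool", "arguments": {"motion": [[[-12, -40, 0, 0, 0, 0], [-12, -45, 0, 0, 0, 0], [-12, -45, 0, 0, 0, 0], [-12, -45, 0, 0, 0, 0], [-10, -42, 0, 0, 0, -0.069]]]}}

```text
time: 17.65
ee_pos: [0.5315, 0.1504, 0.2598]
tcp_rot: [-179.8, -0.0, 15.9]
wrist_force: [0.8, 0.3, -3.9]
opening: 0.0197
```

Request:
{"name": "servo_tool", "arguments": {"motion": [[[0, 0, 0, 0, 0, 0], [0, 0, 0, 0, 0, 0], [0, 0, 0, 0, 0, 0]]]}}

```text
time: 17.95
ee_pos: [0.533, 0.1484, 0.2599]
tcp_rot: [-179.8, 0.0, 15.5]
wrist_force: [-0.4, 0.1, -4.0]
opening: 0.0197
```

```bash
python3 - <<'E'
from h import *
import pickle
o=bot.get_obs();print(o['ee_pos'],o['tcp_rot'],o['time'],o['wrist_force'],o['torque'])
D={}
for n in('wrist','side','scene'): D[n]=shot(n,n+'8.png')
pickle.dump(D,open('p8.pkl','wb'))
E
```

```text
[0.53295307 0.1483938  0.25991314] [-1.79848002e+02  9.63463701e-03  1.55413471e+01] 17.95 [-0.36440413  0.05130184 -4.04641971] [-0.00669683 -0.09243451 -0.00664288]
```

View pics/wrist8.png

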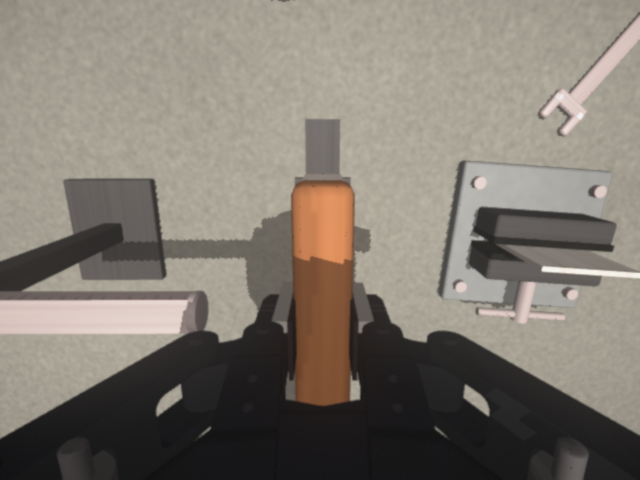

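View pics/side8.png

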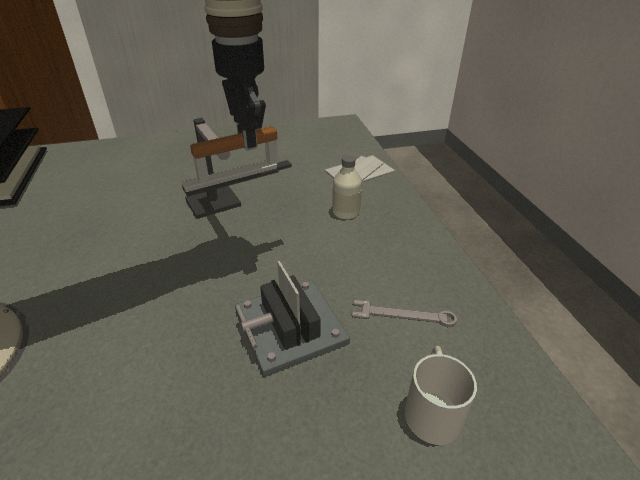

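View pics/scene8.png

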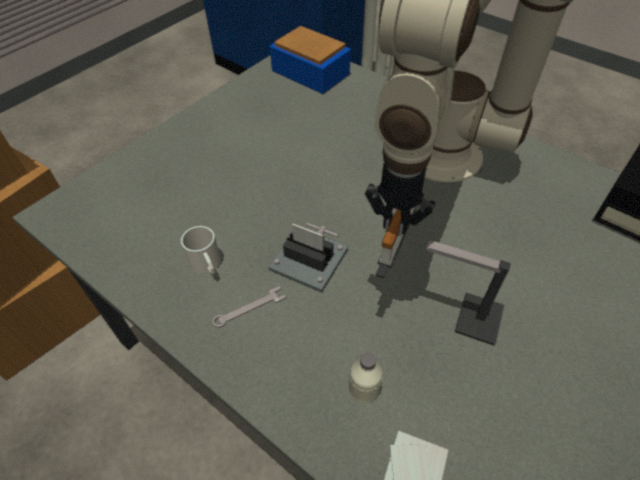

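```bash
python3 - <<'E'
from h import *
import pickle
D=pickle.load(open('p8.pkl','rb'));p=D['wrist']
c=[ray(p,*u,.012) for u in((153,179),(164,279),(84,280),(66,180))]
print(np.array(c).round(4)); m=sum(c)/4
d=(c[3]-c[0]+c[2]-c[1])/2; yaw=np.arctan2(d[1],d[0])-np.pi/2; print(np.degrees(yaw),np.linalg.norm(d),np.linalg.norm(c[1]-c[0]))
print('origin',m[:2]-.085*np.array([-np.sin(yaw),np.cos(yaw)]))
for u in((60,301),(60,333),(180,301),(180,333),(207,308)): print(u,ray(p,*u,.206).round(4))
q=[.4732,.2718,np.radians(15.3)]
for X in((.01,-.06,.206),(-.01,-.06,.206),(0,-.07,.2),(.055,.04,.012),(-.055,.04,.012)):
    cc,s=np.cos(q[2]),np.sin(q[2]);print(X,proj(p,[q[0]+cc*X[0]-s*X[1],q[1]+s*X[0]+cc*X[1],X[2]]).round(0))
a=cv2.cvtColor(p['color'],cv2.COLOR_RGB2BGR)[160:360,0:260]
cv2.imwrite('pics/w8z.png',cv2.resize(a,None,fx=3,fy=3,interpolation=cv2.INTER_CUBIC))
E
```

```text
[[0.5162 0.3244 0.012 ]
 [0.4107 0.2965 0.012 ]
 [0.3857 0.3815 0.012 ]
 [0.4912 0.4102 0.012 ]]
16.327747628952423 0.08897361931311137 0.10910923133246123
origin [0.47485833 0.27158185]
(60, 301) [0.481  0.2803 0.206 ]
(60, 333) [0.4616 0.2787 0.206 ]
(180, 301) [0.4984 0.2182 0.206 ]
(180, 333) [0.4795 0.215  0.206 ]
(207, 308) [0.4983 0.2035 0.206 ]
(0.01, -0.06, 0.206) [183. 301.]
(-0.01, -0.06, 0.206) [187. 335.]
(0, -0.07, 0.2) [207. 313.]
(0.055, 0.04, 0.012) [152. 179.]
(-0.055, 0.04, 0.012) [164. 280.]
```

View pics/w8z.png

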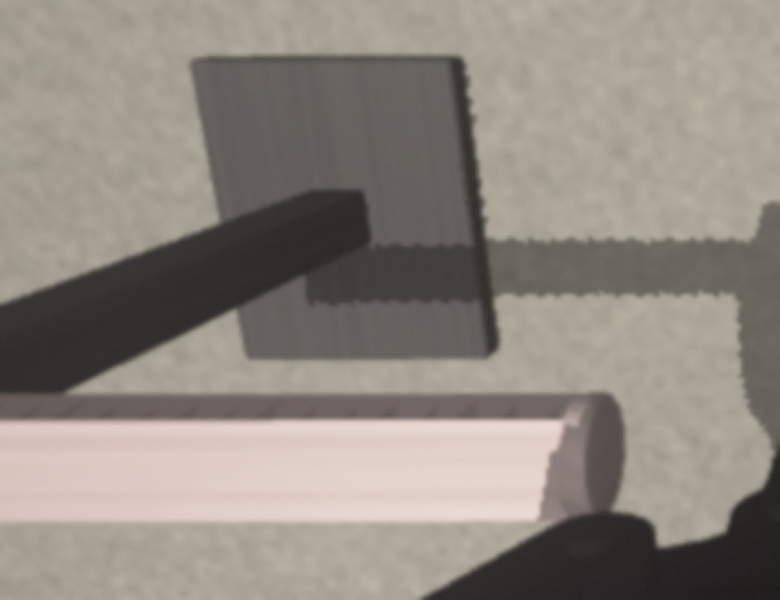

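Request:
{"name": "servo_tool", "arguments": {"motion": [[[0, 0, 10, 0, 0, 0], [0, 0, 11, 0, 0, 0], [0, 0, 0, 0, 0, 0], [0, -15, 0, 0, 0, 0], [0, -15, 0, 0, 0, 0]]]}}

```text
time: 18.6
ee_pos: [0.5285, 0.1642, 0.2397]
tcp_rot: [-179.2, -0.0, 16.9]
wrist_force: [0.1, 0.2, -4.1]
opening: 0.0204
```

```bash
python3 - <<'E'
from h import *
o=bot.get_obs();print(o['ee_pos'],o['tcp_rot'],o['time'],o['wrist_force'],o['torque'])
p=shot('side','s9.png')
a=cv2.cvtColor(p['color'],cv2.COLOR_RGB2BGR)[90:230,150:350]
a=cv2.resize(a,None,fx=4,fy=4,interpolation=cv2.INTER_CUBIC);cv2.imwrite('pics/s9z.png',a)
E
```

```text
[0.52850784 0.164212   0.23972802] [-1.79178171e+02 -1.81116184e-02  1.69152718e+01] 18.6 [ 0.10381091  0.24397154 -4.07900126] [ 0.00195804 -0.12738785  0.05153639]
```

View pics/s9z.png

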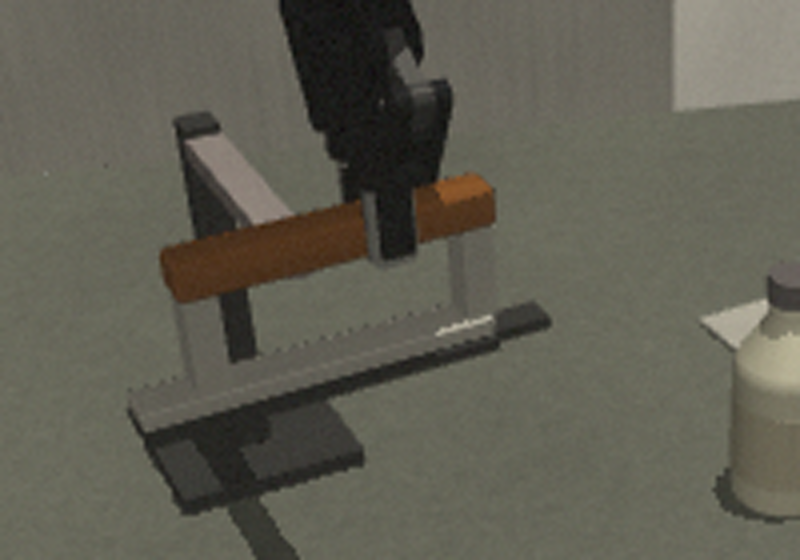

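Request:
{"name": "servo_tool", "arguments": {"motion": [[[0, 0, 0, 0, 0, 0], [0, 0, 0, 0, 0, 0], [0, 0, 0, 0, 0, 0]]]}}

```text
time: 18.95
ee_pos: [0.5287, 0.1637, 0.2397]
tcp_rot: [-179.2, -0.0, 16.9]
wrist_force: [0.9, 0.1, -3.5]
opening: 0.0197
```

```bash
python3 - <<'E'
from h import *
o=bot.get_obs();print(o['ee_pos'],o['tcp_rot'],o['time'],o['wrist_force'],o['torque'])
p=shot('wrist','w10.png')
a=np.radians(15.5);d=o['ee_pos'][:2]-[.4735,.2718];print(d@[np.cos(a),np.sin(a)],d@[-np.sin(a),np.cos(a)])
E
```

```text
[0.52866811 0.16369703 0.23966397] [-1.79219876e+02 -1.60319628e-02  1.68789208e+01] 18.95 [ 0.87362262  0.1113408  -3.45111961] [ 0.0412775  -0.10326763 -0.0433245 ]
0.024272410620423183 -0.118914349554742
```

View pics/w10.png

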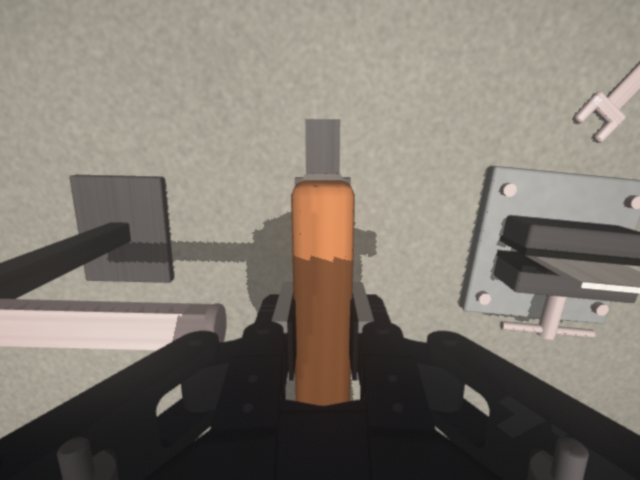

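```bash
python3 - <<'E'
from h import *
o=bot.get_obs();print(o['q'].round(2),o['qd'].round(2))
E
```

```text
[ 16.82   5.22   9.15  93.91   0.78 179.95] [-0.08 -0.03 -0.07  0.01 -0.   -0.04]
```

Request:
{"name": "servo_tool", "arguments": {"motion": [[[0, 0, 0, 0, 0, -0.09], [0, 0, 0, 0, 0, -0.09], [0, 0, 0, 0, 0, 0], [0, 0, 0, 0, 0, 0], [0, 0, 0, 0, 0, 0]]]}}

```text
time: 19.5
ee_pos: [0.5286, 0.1637, 0.2396]
tcp_rot: [-179.2, -0.1, 27.1]
wrist_force: [0.7, 1.1, -3.5]
opening: 0.02
```

```bash
cat >> h.py <<'E'
def rk():
    o=bot.get_obs();a=np.radians(15.5);e=o['ee_pos']
    h=e[:2]-.02*np.array([np.cos(np.radians(o['tcp_rot'][2])),np.sin(np.radians(o['tcp_rot'][2]))])
    u=np.array([np.cos(a),np.sin(a)]);v=np.array([-u[1],u[0]]);b=np.array([.4735,.2718])
    print('ee',e.round(4),o['tcp_rot'].round(2),'t',o['time'],'F',o['wrist_force'].round(1),'q',o['q'].round(1))
    print('rack xy: tcp',(e[:2]-b)@u,(e[:2]-b)@v,'handle',(h-b)@u,(h-b)@v)
    y=np.radians(o['tcp_rot'][2]);tx=np.array([np.cos(y),np.sin(y)]);ty=np.array([np.sin(y),-np.cos(y)])
    # bar crossing of file y=0: h + s*tx has rack x=0
    s=-((h-b)@u)/(tx@u);print('bar at file x',s)
    return o
E
python3 -c "
from h import *
rk()"
```

```text
ee [0.5286 0.1637 0.2396] [-1.7923e+02 -1.4000e-01  2.7070e+01] t 19.5 F [ 0.7  1.1 -3.5] q [ 16.8   5.2   9.1  93.9   0.8 169.8]
rack xy: tcp 0.024230834400786896 -0.11893878504685344 handle 0.0046374098448602385 -0.12295098072642983
bar at file x -0.0047336389119966415
```

Request:
{"name": "servo_tool", "arguments": {"motion": [[[0, 0, 0, -0.013, 0, 0], [4, -16, 0, 0, 0, 0], [4, -16, 0, 0, 0, 0], [0, 0, 0, 0, 0, 0], [0, 0, 0, 0, 0, 0]]]}}

```text
time: 20.0
ee_pos: [0.5208, 0.1968, 0.2395]
tcp_rot: [-180.0, -0.1, 27.3]
wrist_force: [0.1, 0.9, -3.0]
opening: 0.0195
```

```bash
python3 - <<'E'
from h import *
rk()
p=shot('side','s11.png');shot('wrist','w11.png')
a=cv2.cvtColor(p['color'],cv2.COLOR_RGB2BGR)[90:230,150:350]
a=cv2.resize(a,None,fx=4,fy=4,interpolation=cv2.INTER_CUBIC);cv2.imwrite('pics/s11z.png',a)
E
```

```text
ee [0.5208 0.1968 0.2395] [-1.7998e+02 -1.3000e-01  2.7280e+01] t 20.0 F [ 0.1  0.9 -3. ] q [ 20.7   5.6   9.5  93.8   0.  173.4]
rack xy: tcp 0.025547660177366677 -0.0849450622670378 handle 0.005968569649888732 -0.08902663232239932
bar at file x -0.006096881406735668
```

View pics/s11z.png

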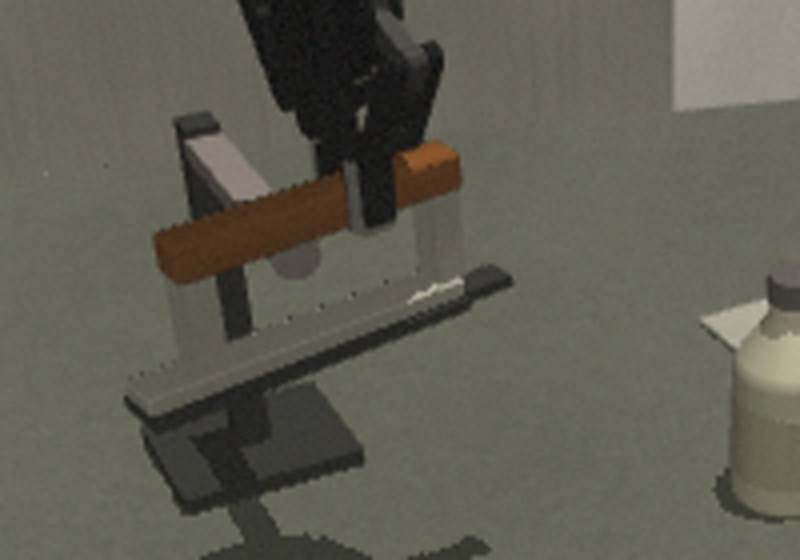

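View pics/w11.png

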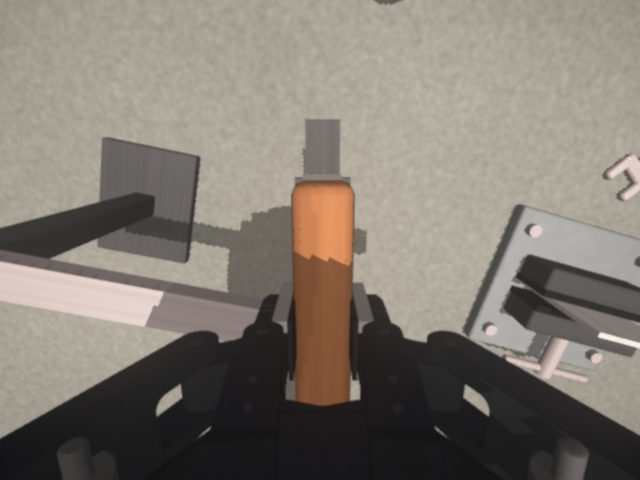

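Request:
{"name": "servo_tool", "arguments": {"motion": [[[4.3, -17.5, 0, 0, 0, 0], [4.3, -17.5, 0, 0, 0, 0], [4.3, -17.5, 0, 0, 0, 0], [0, 0, 0, 0, 0, 0], [0, 0, 0, 0, 0, 0]]]}}

```text
time: 20.6
ee_pos: [0.5086, 0.2483, 0.2396]
tcp_rot: [-180.0, -0.1, 27.2]
wrist_force: [-0.7, -0.2, -3.3]
opening: 0.0198
```

```bash
python3 - <<'E'
from h import *
rk()
p=shot('side','s12.png');shot('wrist','w12.png');q=shot('scene','c12.png')
a=cv2.cvtColor(p['color'],cv2.COLOR_RGB2BGR)[70:210,150:350]
b=cv2.cvtColor(q['color'],cv2.COLOR_RGB2BGR)[170:310,370:570]
a=cv2.resize(np.vstack([a,b]),None,fx=2.1*2,fy=2.1*2,interpolation=cv2.INTER_CUBIC);a=cv2.resize(a,None,fx=.5,fy=.5);cv2.imwrite('pics/s12z.png',a)
E
```

```text
ee [0.5086 0.2483 0.2396] [-1.7999e+02 -1.3000e-01  2.7210e+01] t 20.6 F [-0.7 -0.2 -3.3] q [ 26.    6.8  10.9  93.9   0.  178.8]
rack xy: tcp 0.027544771963127993 -0.03206678009473294 handle 0.00796132238506768 -0.036127383821221014
bar at file x -0.008130663960231897
```

View pics/s12z.png

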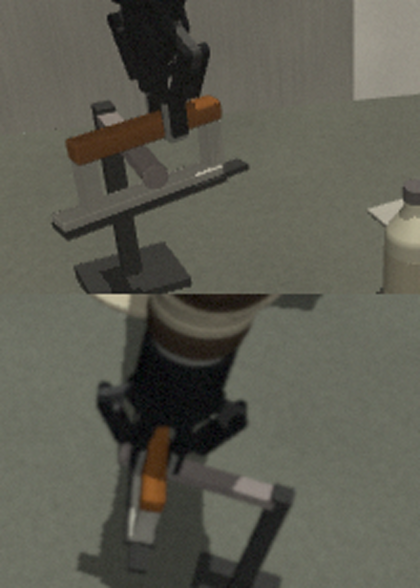

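Request:
{"name": "servo_tool", "arguments": {"motion": [[[0, 0, 6, 0, 0, 0], [0, 0, 6, 0, 0, 0], [0, 0, 1, 0, 0, 0], [0, 0, 0, 0, 0, 0]]]}}

```text
time: 21.15
ee_pos: [0.5084, 0.2482, 0.2261]
tcp_rot: [-180.0, -0.1, 27.2]
wrist_force: [-0.3, 0.9, -4.4]
opening: 0.0197
```

Request:
{"name": "servo_tool", "arguments": {"motion": [[[0, 0, 1, 0, 0, 0], [0, 0, 0.5, 0, 0, 0], [0, 0, 0, 0, 0, 0]]]}}

```text
time: 21.45
ee_pos: [0.5086, 0.2485, 0.2252]
tcp_rot: [-180.0, -0.1, 27.2]
wrist_force: [0.9, -0.4, -3.7]
opening: 0.0199
```

Request:
{"name": "servo_tool", "arguments": {"motion": [[[0, 0, 1, 0, 0, 0], [0, 0, 0.5, 0, 0, 0], [0, 0, 0, 0, 0, 0]]]}}

```text
time: 21.75
ee_pos: [0.5086, 0.2484, 0.2235]
tcp_rot: [-180.0, -0.1, 27.2]
wrist_force: [1.1, 0.5, -5.0]
opening: 0.02
```

Request:
{"name": "servo_tool", "arguments": {"motion": [[[0, 0, 1, 0, 0, 0], [0, 0, 0, 0, 0, 0]]]}}

```text
time: 21.95
ee_pos: [0.5086, 0.2484, 0.2225]
tcp_rot: [-180.0, -0.1, 27.2]
wrist_force: [0.9, 0.9, -3.8]
opening: 0.0198
```

Request:
{"name": "servo_tool", "arguments": {"motion": [[[0, 0, 0.7, 0, 0, 0], [0, 0, 0, 0, 0, 0]]]}}

```text
time: 22.15
ee_pos: [0.5086, 0.2485, 0.2223]
tcp_rot: [-180.0, -0.2, 27.2]
wrist_force: [-0.1, -1.0, -1.6]
opening: 0.0199
```

```bash
python3 - <<'E'
from h import *
o=rk();print(o['torque'])
p=shot('side','s13.png')
a=cv2.cvtColor(p['color'],cv2.COLOR_RGB2BGR)[70:210,150:350]
a=cv2.resize(a,None,fx=4,fy=4,interpolation=cv2.INTER_CUBIC);cv2.imwrite('pics/s13z.png',a)
E
```

```text
ee [0.5086 0.2485 0.2223] [-1.7997e+02 -1.7000e-01  2.7190e+01] t 22.15 F [-0.1 -1.  -1.6] q [ 26.    6.5   8.6  91.9   0.  178.8]
rack xy: tcp 0.027621196052486086 -0.03188978874304146 handle 0.008036017138180617 -0.03594204328769243
bar at file x -0.00820622285182284
[-0.07656506  0.14043208 -0.00335674]
```

View pics/s13z.png

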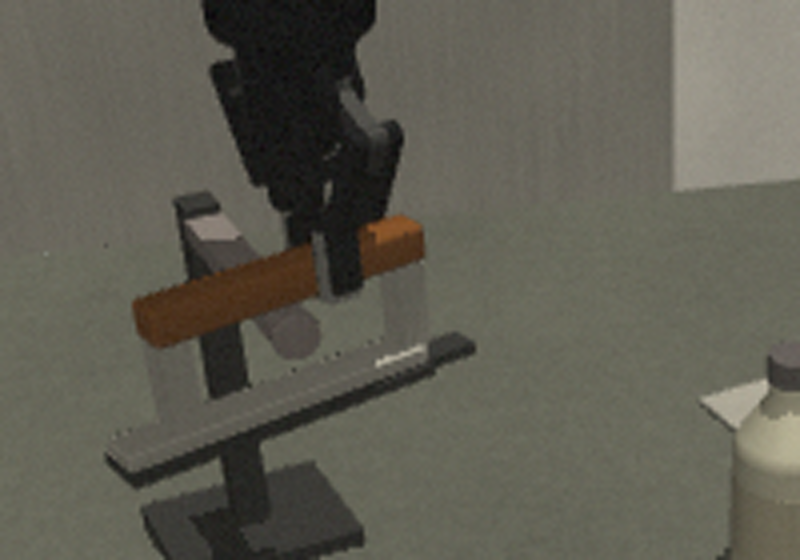

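Request:
{"name": "servo_tool", "arguments": {"motion": [[[0, 0, 0.6, 0, 0, 0], [0, 0, 0, 0, 0, 0], [0, 0, 0, 0, 0, 0]]], "newtons": 30}}

```text
time: 22.5
ee_pos: [0.5086, 0.2485, 0.2222]
tcp_rot: [-180.0, -0.2, 27.2]
wrist_force: [-1.5, -1.0, 5.5]
opening: 0.0199
```

Request:
{"name": "servo_tool", "arguments": {"motion": [[[0, 0, 0, 0, 0, 0], [0, 0, 0, 0, 0, 0], [0, 0, 0, 0, 0, 0]]], "gripper": 32}}

```text
time: 22.8
ee_pos: [0.5087, 0.2485, 0.2211]
tcp_rot: [-180.0, -0.1, 27.2]
wrist_force: [-0.8, -0.7, 0.1]
opening: 0.0321
```

Request:
{"name": "servo_tool", "arguments": {"motion": [[[0, 0, 0, 0, 0, 0], [0, 0, 0, 0, 0, 0], [0, 0, 0, 0, 0, 0]]], "gripper": 55}}

```text
time: 23.1
ee_pos: [0.5086, 0.2485, 0.2213]
tcp_rot: [-180.0, -0.1, 27.2]
wrist_force: [-0.3, 0.6, -0.3]
opening: 0.0548
```

```bash
python3 - <<'E'
from h import *
o=rk();print(o['torque'])
p=shot('side','s14.png');q=shot('wrist','w14.png')
a=cv2.cvtColor(p['color'],cv2.COLOR_RGB2BGR)[70:210,150:350]
a=cv2.resize(a,None,fx=4,fy=4,interpolation=cv2.INTER_CUBIC);cv2.imwrite('pics/s14z.png',a)
E
```

```text
ee [0.5086 0.2485 0.2213] [-1.7997e+02 -1.4000e-01  2.7190e+01] t 23.1 F [-0.3  0.6 -0.3] q [ 26.    6.5   8.5  91.9   0.  178.8]
rack xy: tcp 0.02761321005862612 -0.031875318279173864 handle 0.008028198440550815 -0.03592838130852043
bar at file x -0.008198308581182026
[ 0.03672363 -0.01974215 -0.02131874]
```

View pics/s14z.png

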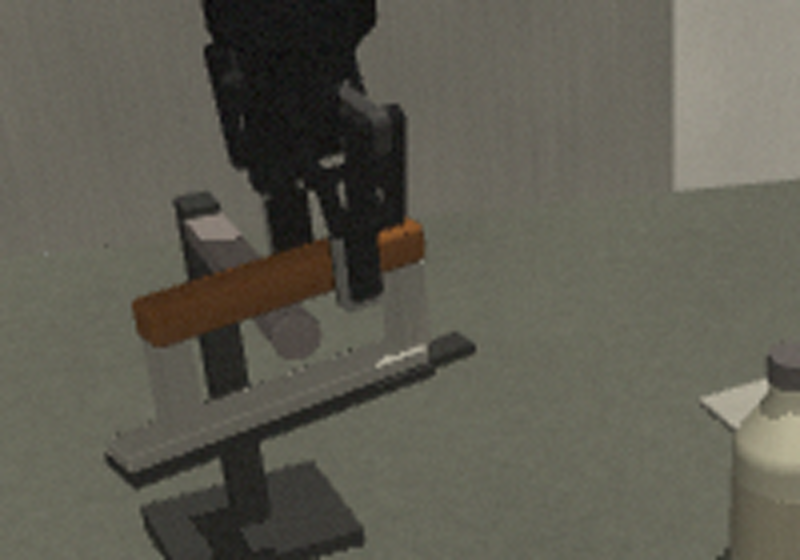

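View pics/w14.png

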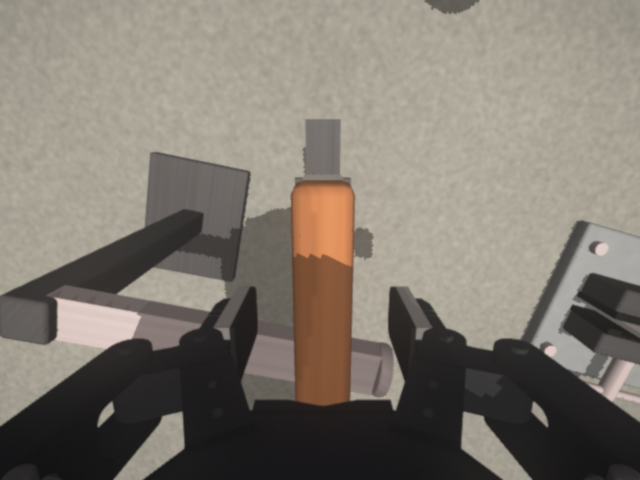

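File is stable and free. Raise slowly straight up.

Request:
{"name": "servo_tool", "arguments": {"motion": [[[0, 0, -5, 0, 0, 0], [0, 0, -15, 0, 0, 0], [0, 0, -25, 0, 0, 0], [0, 0, -30, 0, 0, 0], [0, 0, -15, 0, 0, 0]]]}}

```text
time: 23.7
ee_pos: [0.5086, 0.2484, 0.3143]
tcp_rot: [-180.0, -0.3, 27.2]
wrist_force: [0.5, -0.3, 0.3]
opening: 0.0548
```

Request:
{"name": "servo_tool", "arguments": {"motion": [[[0, 0, 0, 0, 0, 0], [0, 0, 0, 0, 0, 0], [0, 0, 0, 0, 0, 0], [0, 0, 0, 0, 0, 0], [0, 0, 0, 0, 0, 0]]]}}

```text
time: 24.2
ee_pos: [0.5083, 0.2482, 0.3105]
tcp_rot: [-180.0, -0.1, 27.2]
wrist_force: [0.4, -0.6, 0.9]
opening: 0.0547
```

```bash
python3 - <<'E'
from h import *
o=rk()
p=shot('side','s15.png');q=shot('wrist','w15.png');s=shot('scene','c15.png')
E
```

```text
ee [0.5083 0.2482 0.3105] [-1.7997e+02 -7.0000e-02  2.7190e+01] t 24.2 F [ 0.4 -0.6  0.9] q [ 26.    9.   21.4 102.2   0.  178.8]
rack xy: tcp 0.027206781474659245 -0.03203036658509852 handle 0.007621834552322983 -0.036083742221438064
bar at file x -0.007783359926934927
```

View pics/s15.png

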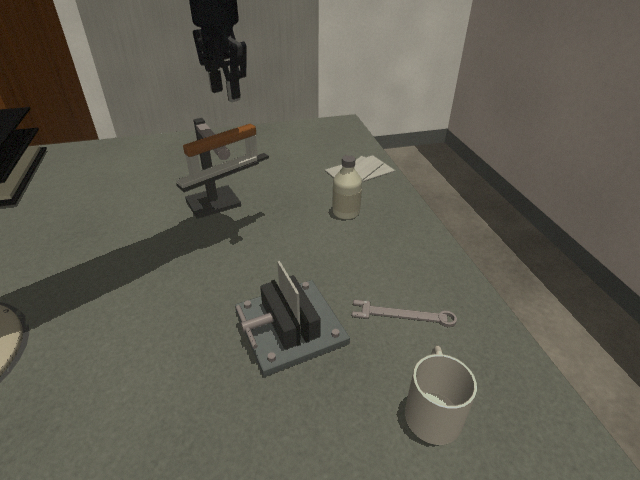

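View pics/c15.png

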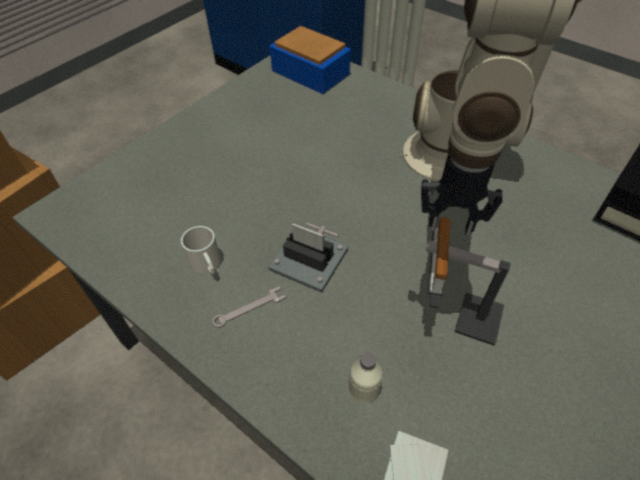

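File hangs level and still, the gripper is clear, and the bystanders look unmoved. Handing in.

```bash
python3 -c "
from h import *
print(bot.job_done())"
```

```text
the job is handed in; nothing more can be done
None
```

I made three forward strokes across the middle of the plate's edge, then hung the file on the bar by its loop handle, let go and handed the job in. The hand-in reported no verdict.

- **Strokes:** Each one ran the handle centre from about 51–53 mm before the edge to about 43–50 mm past it, with the file level and square. Every wrist reading during the strokes showed about 8–10 N of pressing force. Drag on the plate was about 5–6 N forward. Each return was made with the file lifted about 24 mm clear.
- **Grip:** After the first stroke I measured the file's tilt in the grip at under 0.4°, so it had not slipped. I did not repeat that measurement after strokes two and three.
- **Hanging:** The last joint reached its 180° limit as I moved toward the bar. I turned the file so it hangs about 12° off square to the bar.
- **Last checks:** The pictures show the file level and still on the bar. By the arm's pose, the bar passes about 8 mm behind the middle of the loop and the handle is about 36 mm toward the free end. The gripper is about 90 mm above it and touching nothing. The plate is back at rest, and the bottle, wrench and mug look unmoved by eye. I finished at 24 s.

I could not read the plate's drag directly, so that no backward drag occurred rests on the force readings and the lifted returns.

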